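Line up the lid hinge of the drying tray

TASK

The mounted specimens in the drying tray are heaped two high, so the lid cannot go on: spread them over the tray's floor in a single layer, each lying flat, polished face up. Then take the loose lid by its bar handle, lower the two knuckles of its hinge leaf into the gaps between the tray's knuckles until the pin holes line up, and finish while still holding it there, level, clear of the tray's rim and without leaning on the hinge, so that I can push the pin through. Leave the pin and the other things on the bench where they are.

Things in the scene. Friction and masses are not known exactly. Their poses are not given: they have to be found in the camera images.
- tray: Drying tray, an open aluminium pan fixed to the worktop, 146 mm (its x) by 140 mm (y), walls 4 mm thick, 22 mm high. Origin: centre of its underside, on the worktop; z up, +x to its hinge side (the back, away from the robot within 0.25 rad). A dark steel jamb block, 22 x 88 mm, 27 mm high, runs along the outside of the back wall and carries the fixed hinge leaf.
- tray_floor (a point): Centre of the tray's inner floor, 4 mm above the worktop; the floor is 138 mm (x) by 132 mm (y). Axes as the tray's.
- tray_bore (a point): Middle of the fixed leaf's bore, tray frame (82, 0, 35) mm, axes as the tray's; bore 8 mm, along y. Three steel barrels, 14 mm thick, 14 mm long, at y = -33, 0, 33 mm; the gaps between, at y = -16.5 and 16.5, are 19 mm wide. A lid barrel in a gap meets the jamb block when 1 mm too low and an upright plate behind (top at bore height) when 1.5 mm too far back.
- lid: Flat grey plastic lid, 146 mm (x) by 140 mm (y) by 5 mm, about 0.22 kg, lying flat on the worktop right way up. Origin: centre of the plate's underside, z up, +x to its hinge edge (away from the robot within 0.25 rad). It nearly balances at the handle. Level with holes lined up, its origin is straight above the tray's, 28 mm above the worktop (6 mm above the rim), axes as the tray's.
- lid_handle (a point): Centre of the lid's bar handle, lid frame (11, 0, 27) mm: a level black bar 70 mm long (along the lid's y), 12 mm thick (along x), 16 mm high, on two 9 mm steel posts at y = -27 and +27 mm; 14 mm free under the bar, above the plate. Take it from above across its 12 mm.
- lid_bore_l (a point): Outer end of the bore of the lid's left knuckle, lid frame (82, 23.5, 7) mm. The lid's steel leaf has two barrels behind the hinge edge, 14 mm thick, 14 mm long, 8 mm bore along y, centred at lid frame (82, -16.5, 7) and (82, 16.5, 7) mm.
- lid_bore_r (a point): Outer end of the bore of the lid's right knuckle, lid frame (82, -23.5, 7) mm.
- lid_front (a point): Middle of the lower front edge of the lid, lid frame (-73, 0, 0) mm.
- hinge_pin: The hinge pin, a 5 mm steel rod 100 mm long with a bent end, lying in front of the specimen case; a bystander here. Origin: under its middle.
- lens_can: Screw canister, 38 mm in diameter, 54 mm high; bystander. Origin: centre of its underside.
- tweezers: Steel tweezers, 136 x 17 x 10 mm, lying near the front edge; bystander. Origin: underside, middle.
- blower: Rubber dust blower, 53 mm in diameter, 120 mm high; bystander. Origin: centre of its underside.
- wash_bottle: Squeeze wash bottle with a bent spout, 93 x 63 mm, 187 mm high, standing behind the specimen case; does not move. Origin: centre of its underside.
- levelling_press: Green hand press behind the left work place, about 235 x 130 mm and 307 mm high; its lever's black grip reaches 117 mm towards the robot, 260 to 307 mm above the worktop. Does not move. Origin: centre of its underside.
- microscope: Large cream microscope at the right, 374 mm high; its eyepieces, 210 to 335 mm above the worktop, reach 217 mm from its origin towards the robot and 25 mm to the left of it. Does not move. Origin: centre of its foot.
- specimen_case: Shut grey specimen case, 149 x 200 mm (x by y), 60 mm high, between the two work places; does not move. Origin: centre of its underside.
- specimen6: Mounted specimen, a resin disc 30 mm in diameter and 16 mm high with a polished face on top; at the start it lies on the tray's floor (4 mm above the worktop), at the bottom of the heap. Origin: centre of its underside, z up.
- specimen7: Mounted specimen, a resin disc 30 mm in diameter and 16 mm high with a polished face on top; at the start it lies on the tray's floor (4 mm above the worktop), at the bottom of the heap. Origin: centre of its underside, z up.
- specimen1: Mounted specimen, a resin disc 30 mm in diameter and 17 mm high with a polished face on top; at the start it lies on the tray's floor (4 mm above the worktop), at the bottom of the heap. Origin: centre of its underside, z up.
- specimen5: Mounted specimen, a resin disc 25 mm in diameter and 14 mm high with a polished face on top; at the start it lies on top of specimen6, 20 mm above the worktop. Origin: centre of its underside, z up.
- specimen11: Mounted specimen, a resin disc 25 mm in diameter and 13 mm high with a polished face on top; at the start it lies on top of specimen7, 20 mm above the worktop. Origin: centre of its underside, z up.

How it is judged:
On the way:
1. the five mounts lie flat in a single layer on the tray's floor (z of specimen6 in the frame of tray between 0.001 and 0.008 m and angle between each of specimen6, specimen7, specimen1, specimen5, specimen11's own z axis and vertical below 0.12 rad and x of specimen6 in the frame of tray between -0.069 and 0.069 m and y of specimen6 in the frame of tray between -0.066 and 0.066 m and z of specimen7 in the frame of tray between 0.001 and 0.008 m and x of specimen7 in the frame of tray between -0.069 and 0.069 m and y of specimen7 in the frame of tray between -0.066 and 0.066 m and z of specimen1 in the frame of tray between 0.001 and 0.008 m and x of specimen1 in the frame of tray between -0.069 and 0.069 m and y of specimen1 in the frame of tray between -0.066 and 0.066 m and z of specimen5 in the frame of tray between 0.001 and 0.008 m and x of specimen5 in the frame of tray between -0.069 and 0.069 m and y of specimen5 in the frame of tray between -0.066 and 0.066 m and z of specimen11 in the frame of tray between 0.001 and 0.008 m and x of specimen11 in the frame of tray between -0.069 and 0.069 m and y of specimen11 in the frame of tray between -0.066 and 0.066 m), for 0.2 s.
At the end, for the whole second after the job is handed in: Mounts in the tray: undersides within 4 mm of its floor, upright within 0.12 rad. Lid gripped (over 2 N), still, level within 0.08 rad, front edge 1.5 mm or more above the rim, both bore ends within 2.5 mm of the tray's bore in x and z and 3 mm in y, pressing the tray with less than 15 N (all of step 1 and contact force between the fingers and lid above 2 N and contact force between lid and tray below 15 N and z of lid_front in the frame of tray above 0.0235 m and angle between lid's own z axis and vertical below 0.08 rad and linear speed of lid below 0.02 m/s and x of lid_bore_l in the frame of tray_bore between -0.0025 and 0.0025 m and z of lid_bore_l in the frame of tray_bore between -0.0025 and 0.0025 m and y of lid_bore_l in the frame of tray_bore between 0.0205 and 0.0265 m and x of lid_bore_r in the frame of tray_bore between -0.0025 and 0.0025 m and z of lid_bore_r in the frame of tray_bore between -0.0025 and 0.0025 m and y of lid_bore_r in the frame of tray_bore between -0.0265 and -0.0205 m); the arm keeps its last pose, push and grip.
It fails at once if the hinge pin was moved more than 3 cm (distance of hinge_pin from where it was at the start of the episode above 0.03 m).
It fails at once if the lens can was moved more than 3 cm (distance of lens_can from where it was at the start of the episode above 0.03 m).
It fails at once if the tweezers was moved more than 3 cm (distance of tweezers from where it was at the start of the episode above 0.03 m).
It fails at once if the blower was moved more than 3 cm (distance of blower from where it was at the start of the episode above 0.03 m).
It also fails if it takes over 72 s, if anything falls off the work surface, if the arm or the gripper's body presses on something with over 40 N, if the wrist force passes 120 N, or if a joint passes its speed limit or range.

ROBOT

A 6-joint arm with a two-finger parallel gripper is mounted at the origin on a cart in front of the work surface, level with it; the furniture and walls round the work are solid. World frame = base frame: x ahead of the robot, y to its left, z up, the work surface at z = 0. Lengths are in m, angles in rad, forces in N, time in s.
With the tool pointing down it reaches from about 0.275 to 0.975 m from the base axis. Payload 8.4 kg.
Tool frame: the origin (TCP) lies midway between the tips of the shut fingers; the grasp point (between the pads) lies bot.grip_point_offset behind it (bot.grip_point_offset is the distance from the TCP to the grasp point, in m); z points along the fingers, y is the direction in which the jaws open and shut (so a half turn about z gives the same grasp; the last joint's range is limited). The gripper opens to 92 mm and grips with 3 to 60 N. Pads are 20 mm wide; open, the fingers measure 128 mm over their backs; the gripper's body (75 mm by 189 mm) begins 69 mm behind the grasp point.
Start: joints at [-1.229, 0.353, 1.633, -0, 1.155, -0.002], TCP at [0.211, -0.588, 0.215] pointing down, gripper open.
Joint ranges: [-2.63, 2.63], [-0.92, 2.1], [0.06, 2.66], [-1.3, 4.44], [0, 2.69], [-3.02, 3.02]. Speed limits (rad/s): [2.22, 2.22, 2.79, 3.14, 3.14, 3.14].

INTERFACE

Orientations are given as a 3x3 rotation matrix whose columns are the frame's x, y, z axes.
In Python, from bench import bot gives the robot as it stands.
- The arm moves only by the tool drive_tool, never from a script. Its argument "deltas" is a list of rows, each a list of 4 numbers: the shift along the tool's x, y, z normalised to -1 to 1, where 1 is 0.5 m, then the turn about the tool's z normalised to -1 to 1, where 1 is 360 degrees. A call has 1 to 8 rows; each row is the pose to reach, as a shift and turn from the pose commanded when the call began, along the tool's axes at that moment, turning the shorter way round; what a row does not reach only later rows make up. A row lasts 1/12 s, in which the tool goes at most 41.7 mm and 7.16 degrees, less where a joint would pass 70% of its speed; a pose out of reach is approached as far as the arm can. A call with a number of a shift or a turn outside -1 to 1 is refused whole. A call with a gripper value outside its range is refused whole. "jaw" is the finger opening in mm, from 0 to 91.9, set as the call begins (left out, the last holds). The fingers move at their own pace and stop on an object; "newtons" is the grip in N (left out, the last holds). Time passes only in rows, so rows that repeat a pose let the fingers close. It gives the time, the measured TCP pose, the force and the opening at its end, in the units of the state.
- bot.state(): the state, without advancing time (a new reading comes with each control period).
- bot.get_image(name): name is "scene" or "top"; returns a dict with "image" (400x640x3 uint8, red, green, blue), "fovy" (degrees; the focal length in pixels is half the picture's height over the tangent of half this angle, whatever the lens; pixels are square), "cx", "cy" (the principal point, pixels), "xyz" and "rotation" of the camera in the world. Camera axes: x right, y down, z forward; pixel columns grow to the right and rows downward; lengths in m; the calibration is good to about 2 mm. A picture is of the moment at which its call begins. There is no depth.
- bot.job_done(): hands the job in, once; it reports no verdict.
Trained networks look in the newest picture that a camera, given by its name, has taken for a name from the list of things; names that differ only in an ending like _2 or _b are one class to them, and where a whole thing is asked for, a point or a joint stands for the part that bears it (a point fixed in the world has none). Each returns a list of dicts, best first, with "p" (0 to 1); they miss things now and then, are a little off and sometimes report something else, mostly with a low value. They report only what shows in the picture. A call takes as long as a camera call.
- bot.recognise(camera, label): "position" ([column, row] in pixels, amid what is visible of it).
The state is a dict: "time": time; "joint_pos": joint angles; "qvel": joint speeds; "tau": joint torques, N m; "tcp_pos": TCP position; "tool_rot": TCP orientation; "contact_force": force on the tool from outside, world axes, zero at the start; "moment": the same for the moment, N m; "gripper_width": opening from 0.0 (shut) to 1.0 (fully open).
Only numpy, scipy, OpenCV 4.12 (cv2) and the standard library are available. Lean on these libraries where they do the work, as an engineer would, in place of code of your own. Each camera call takes 0.05 s, during which the arm holds its last target.

## Working session

There is one attempt and no reset: what is moved stays moved. The work goes in short steps, Python scripts to look and compute and a tool call to move; the robot and the scene stay as the last step left them, time stands still between calls to the robot, and variables do not carry over. Pictures are saved under pics/ and viewed, and the job is handed in when it is done.

Besides the shell and the picture viewer there is one more tool, called after ">>>" as a command line: name --pt "numbers of a row" for each row, then --argument value for the rest. drive_tool: Moves the arm, as the interface text tells. Scaled input: -1 to 1 covers 0.5 m each way for a shift and 360 degrees each way for a turn. Its arguments: {"type":"object","properties":{"deltas":{"type":"array","items":{"type":"array","items":{"type":"number"}}},"jaw":{"type":"number"},"newtons":{"type":"number"}},"required":["deltas"]}

```bash
ls; mkdir -p pics; python3 - <<'E'
from bench import bot
import cv2
print(bot.state(), bot.grip_point_offset)
for n in("scene","top"):
    d=bot.get_image(n); cv2.imwrite(f"pics/{n}0.png",d["image"][:,:,::-1])
    print({k:v for k,v in d.items() if k!="image"})
    for l in ["tray","tray_floor","tray_bore","lid","lid_handle","lid_bore_l","lid_bore_r","lid_front","specimen6","specimen7","specimen1","specimen5","specimen11","specimen_case","lens_can","hinge_pin","blower"]:
        print(n,l,[(round(x["p"],2),[round(v,1) for v in x["position"]]) for x in bot.recognise(n,l)][:4])
E
```

```text
pics
{'time': 0.0, 'joint_pos': array([-1.22940942e+00,  3.53630046e-01,  1.63413786e+00, -1.78880861e-05,
        1.15518837e+00, -2.37297799e-03]), 'qvel': array([ 0.00182171,  0.00153332,  0.00151017, -0.00010331, -0.00075752,
       -0.00040016]), 'tau': array([-2.01218696e-03, -5.93841577e+01, -3.34216404e+01,  6.94799982e-02,
        2.34181224e-02, -1.34372331e-04]), 'tcp_pos': array([ 0.21048765, -0.58796269,  0.2138734 ]), 'tool_rot': array([[ 9.41491691e-01,  3.37035862e-01, -4.71951894e-04],
       [ 3.37036192e-01, -9.41490822e-01,  1.27944493e-03],
       [-1.31195528e-05, -1.36365164e-03, -9.99999070e-01]]), 'contact_force': array([ 0.05486504,  0.17969622, -0.69203872]), 'moment': array([-0.02005133, -0.03799023, -0.02629184]), 'gripper_width': 0.9976425871211009} 0.0187
{'fovy': 50.19730349390794, 'cx': 317.1721834397743, 'cy': 201.02042754851095, 'xyz': array([-0.24349024,  0.60860505,  0.49660727]), 'rotation': array([[-0.65699315, -0.28385937,  0.69841525],
       [-0.75381273,  0.26115956, -0.60296107],
       [-0.01124167, -0.9226156 , -0.38555684]])}
scene tray 
[... 1377 characters left out ...]
.8, [215.1, 205.2]), (0.66, [330.8, 165.0]), (0.33, [301.5, 254.9]), (0.19, [402.4, 216.8])]
top tray_bore [(0.8, [216.8, 205.1])]
top lid [(0.66, [333.3, 164.8]), (0.59, [398.8, 217.8])]
top lid_handle [(0.97, [399.2, 220.0])]
top lid_bore_l [(0.85, [400.9, 217.9])]
top lid_bore_r [(0.85, [400.9, 217.9])]
top lid_front [(0.59, [401.4, 219.6])]
top specimen6 [(0.54, [273.5, 255.3])]
top specimen7 [(0.54, [273.5, 255.3])]
top specimen1 [(0.54, [273.5, 255.3])]
top specimen5 [(0.54, [273.5, 255.3])]
top specimen11 [(0.54, [273.5, 255.3])]
top specimen_case [(0.42, [199.4, 210.2])]
top lens_can [(0.68, [274.9, 255.1]), (0.67, [399.5, 221.0])]
top hinge_pin []
top blower [(0.78, [332.0, 165.8])]
```

```bash
python3 - <<'E'
import cv2
a=cv2.imread("pics/top0.png"); b=cv2.imread("pics/scene0.png")
cv2.imwrite("pics/top0_crop.png",cv2.resize(a[130:280,160:320],None,fx=5,fy=4*1.0,interpolation=cv2.INTER_CUBIC)[:600])
cv2.imwrite("pics/top0_lid.png",cv2.resize(a[140:290,340:500],None,fx=5,fy=4,interpolation=cv2.INTER_CUBIC))
cv2.imwrite("pics/scene0_crop.png",cv2.resize(b[180:330,120:320],None,fx=4,fy=4,interpolation=cv2.INTER_CUBIC))
E
```

```text
(no output)
```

View pics/top0.png

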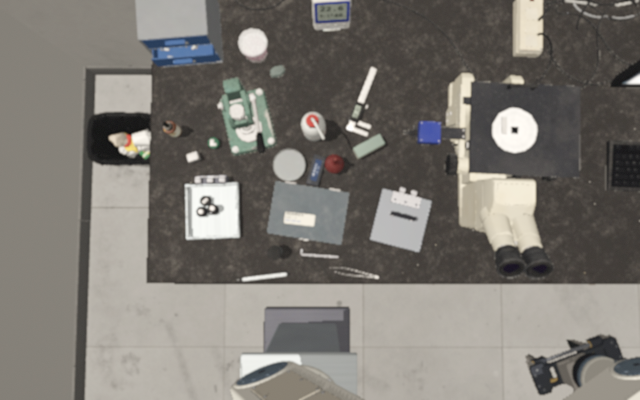

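View pics/scene0.png

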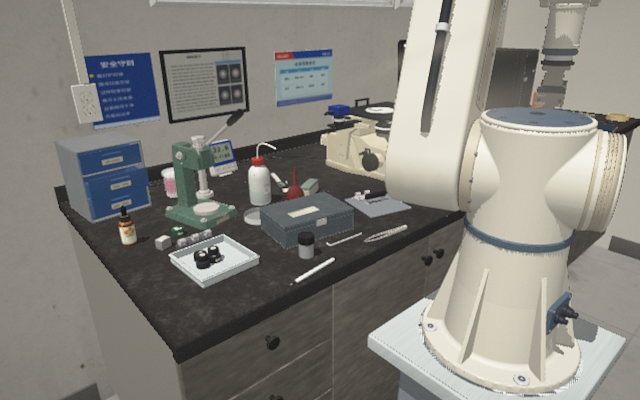

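View pics/top0_crop.png

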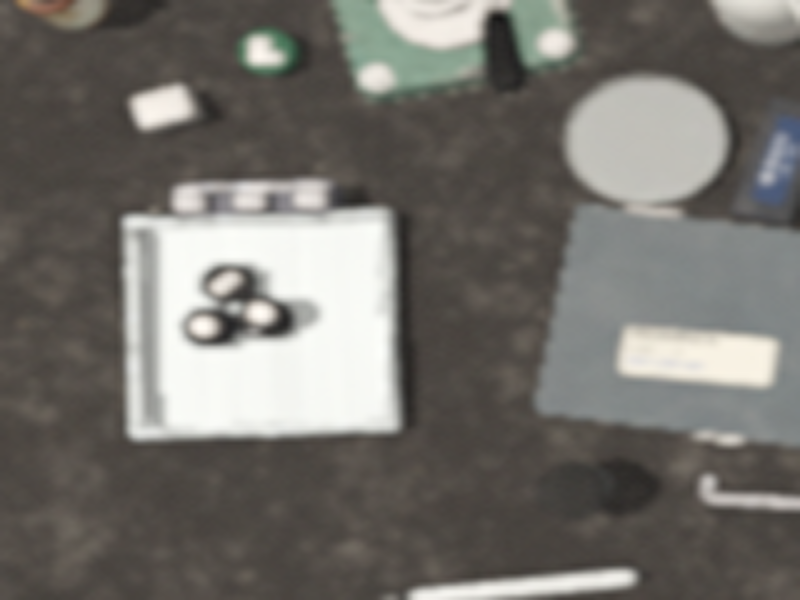

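View pics/top0_lid.png

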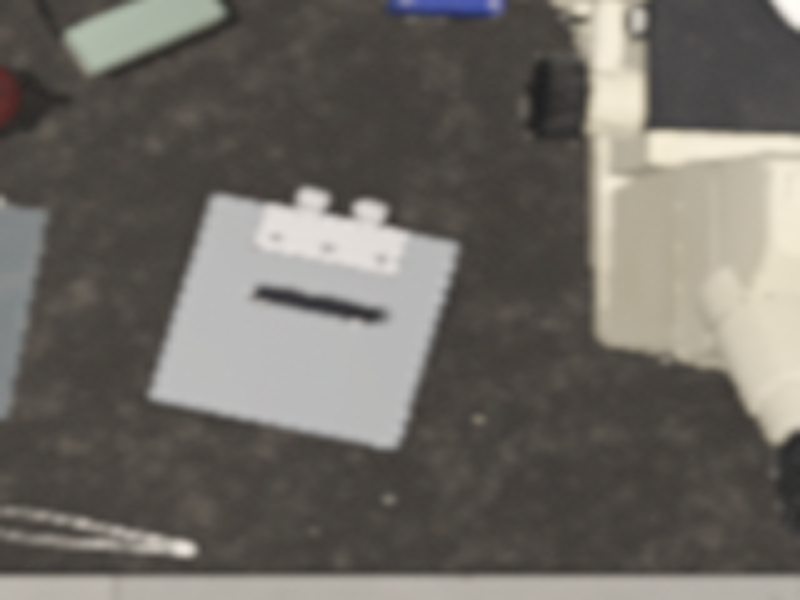

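View pics/scene0_crop.png

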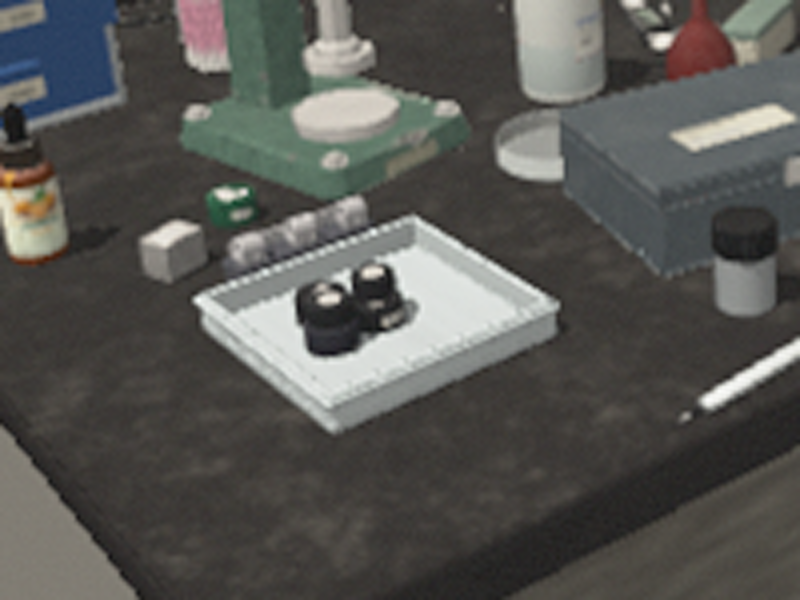

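```bash
cat > h.py <<'E'
import numpy as np, cv2
from scipy.optimize import minimize
def cam(d):
    f=200/np.tan(np.radians(d["fovy"])/2)
    return f,d["cx"],d["cy"],np.array(d["xyz"]),np.array(d["rotation"])
def proj(c,P):
    f,cx,cy,t,R=c; q=(np.atleast_2d(P)-t)@R
    return np.c_[f*q[:,0]/q[:,2]+cx,f*q[:,1]/q[:,2]+cy]
def ray(c,uv,z):
    f,cx,cy,t,R=c; v=R@np.array([(uv[0]-cx)/f,(uv[1]-cy)/f,1]); return t+v*(z-t[2])/v[2]
def box(L,W,z0,z1,cx=0,cy=0):
    return np.array([[cx+a*L/2,cy+b*W/2,z] for a in(-1,1) for b in(-1,1) for z in(z0,z1)])
def place(P,p,z=0):
    c,s=np.cos(p[2]),np.sin(p[2]); P=np.asarray(P,float)
    return np.c_[p[0]+c*P[:,0]-s*P[:,1],p[1]+s*P[:,0]+c*P[:,1],P[:,2]+z]
def softhull(uv,shape,S=8):
    h=cv2.convexHull(uv.astype(np.float32))[:,0]
    x0,y0=np.floor(h.min(0)).astype(int)-3; x1,y1=np.ceil(h.max(0)).astype(int)+4
    m=np.zeros(((y1-y0)*S,(x1-x0)*S),np.uint8)
    q=np.round(((h-[x0,y0]+0.5)*S-0.5)*16).astype(np.int32)
    cv2.fillConvexPoly(m,q,255,shift=4)
    m=cv2.resize(m,(x1-x0,y1-y0),interpolation=cv2.INTER_AREA)/255.
    out=np.zeros(shape); out[y0:y1,x0:x1]=m; return out
def fit(c,M,model,p0,z=0):
    """M soft mask 0..1 (400x640), model points; returns pose & err"""
    def cost(p): return ((softhull(proj(c,place(model,p,z)),M.shape)-M)**2).sum()
    best=None
    for d in(0,.01):
        s=np.array([p0+np.array(v) for v in([0,0,0],[.012,0,0],[0,.012,0],[0,0,.06])])+d*np.array([1,-1,3])*(d>0)
        r=minimize(cost,p0,method="Nelder-Mead",options=dict(initial_simplex=s,xatol=1e-5,fatol=1e-3,maxiter=300))
        if best is None or r.fun<best.fun: best=r
    return best.x,best.fun
E
python3 - <<'E'
from bench import bot
from h import *
ims={n:bot.get_image(n) for n in("scene","top")}
np.save("ims0.npy",ims,allow_pickle=True)
for n in ims:
    d=ims[n];c=cam(d); g=cv2.cvtColor(d["image"],cv2.COLOR_RGB2GRAY).astype(float)
    sat=d["image"].max(2).astype(float)-d["image"].min(2)
    uv=(219.7-7,206.1) if n=="top" else (212,262)
    p=ray(c,uv,.01); print(n,"tray guess",p)
    # mask: bright region connected
    for th in(110,):
        m=(g>th).astype(np.uint8); m=cv2.morphologyEx(m,cv2.MORPH_OPEN,np.ones((3,3)))
        _,lab,st,ce=cv2.connectedComponentsWithStats(m)
        l=lab[int(uv[1])+ (20 if n=="top" else 8),int(uv[0])+5]; print(st[l],ce[l], g[225:230,205:215].mean())
E
```

```text
scene tray guess [0.53169631 0.2492546  0.01      ]
[ 169  234   91   54 2429] [214.59613009 259.84726225] 85.24
top tray guess [0.55237147 0.23714472 0.01      ]
[ 184  174   56   67 3243] [211.39808819 208.28985507] 247.68
```

```bash
cat >> h.py <<'E'
def fitw(c,g,model,p0,lo,hi,ignore=None,z=0,marg=6,it=2):
    """g gray image; soft = clip((g-lo)/(hi-lo)), interior forced 1; ignore pts lists masked out"""
    p=np.array(p0,float)
    for k in range(it):
        M=np.clip((g-lo)/(hi-lo),0,1)
        uv=proj(c,place(model,p,z)); h=softhull(uv,g.shape)>.5
        inner=cv2.erode(h.astype(np.uint8),np.ones((13,13)))>0; M[inner]=1
        W=(cv2.dilate(h.astype(np.uint8),np.ones((2*marg+1,2*marg+1)))>0)
        for I in ignore or []:
            W&=~(softhull(proj(c,place(I,p,z)),g.shape)>0.02)
        def cost(q): return (W*(softhull(proj(c,place(model,q,z)),g.shape)-M)**2).sum()
        s=np.array([p+np.array(v) for v in([0,0,0],[.008,0,0],[0,.008,0],[0,0,.05])])
        r=minimize(cost,p,method="Nelder-Mead",options=dict(initial_simplex=s,xatol=1e-5,fatol=1e-3,maxiter=300)); p=r.x
    return p,r.fun
TRAY=box(.146,.140,0,.022)
TRAYIG=[box(.026,.092,0,.046,.085)]
LID=box(.146,.140,0,.005)
LIDIG=[box(.03,.08,0,.018,.084),box(.014,.072,.005,.036,.011)]
def gray(d): return cv2.cvtColor(d["image"],cv2.COLOR_RGB2GRAY).astype(float)
E
python3 - <<'E'
from h import *
ims=np.load("ims0.npy",allow_pickle=True).item()
for n in("top","scene"):
    d=ims[n];c=cam(d);g=gray(d)
    for lo,hi in((60,200),(60,150),(80,170)):
        p,e=fitw(c,g,TRAY,[.536,.247,0.],lo,hi,TRAYIG); print(n,"tray",lo,hi,p.round(4),round(e,2))
    for lo,hi in((50,160),):
        p,e=fitw(c,g,LID,list(ray(c,(400,218) if n=="top" else (375,204),.005)[:2])+[-.2],lo,hi,LIDIG); print(n,"lid",p.round(4),round(e,2))
    # barrels check
    o=cv2.cvtColor(d["image"],cv2.COLOR_RGB2BGR)
    np.set_printoptions(suppress=True)
    x0,y0,x1,y1=(150,150,310,270) if n=="top" else (150,200,310,320)
    cr=cv2.resize(o[y0:y1,x0:x1],None,fx=5,fy=5,interpolation=cv2.INTER_CUBIC)
    cv2.imwrite(f"pics/{n}_c1.png",cr)
for lab,uv in dict(A=(205.6,200.75),B=(201.6,211.25),C=(212.6,208.25)).items():
    c=cam(ims["top"]);cs=cam(ims["scene"])
    for z in(.021,.0335):
        P=ray(c,uv,z);print(lab,z,P.round(4),proj(cs,P).round(1))
E
```

```text
top tray 60 200 [0.5366 0.2396 0.0361] 98.36
top tray 60 150 [0.5354 0.2392 0.0212] 154.52
top tray 80 170 [0.536  0.2394 0.0289] 99.59
top lid [ 0.5152 -0.282  -0.2498] 90.62
scene tray 60 200 [0.5451 0.2385 0.0359] 98.36
scene tray 60 150 [0.5436 0.2387 0.0409] 28.41
scene tray 80 170 [0.5449 0.2385 0.0374] 65.16
scene lid [ 0.522  -0.2854 -0.2583] 192.42
A 0.021 [0.5664 0.2544 0.021 ] [[201.9 252.7]]
A 0.0335 [0.5657 0.2515 0.0335] [[202.7 247.5]]
B 0.021 [0.5376 0.2648 0.021 ] [[203.8 259.1]]
B 0.0335 [0.5371 0.2618 0.0335] [[204.5 253.7]]
C 0.021 [0.5459 0.2349 0.021 ] [[214.2 253.1]]
C 0.0335 [0.5453 0.2322 0.0335] [[214.8 247.9]]
```

View pics/scene_c1.png

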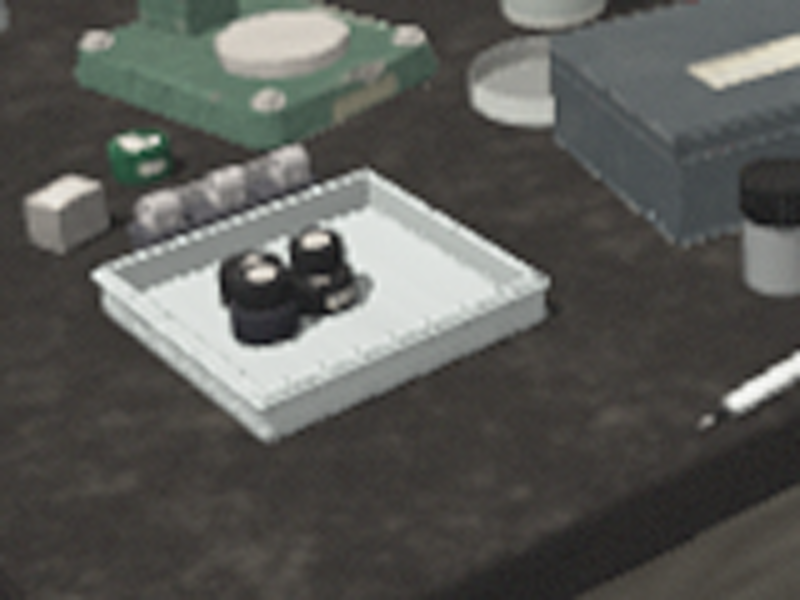

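View pics/top_c1.png

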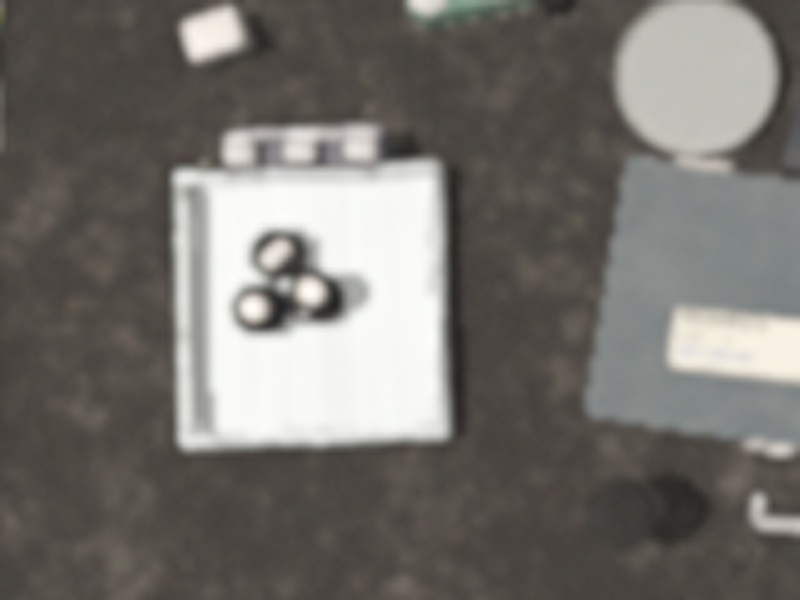

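```bash
python3 - <<'E'
from h import *
ims=np.load("ims0.npy",allow_pickle=True).item()
d=ims["top"];g=gray(d)
print("row 225",g[225,180:190].astype(int),g[225,234:246].astype(int))
print("row 230",g[230,180:190].astype(int),g[230,234:246].astype(int))
print("row 195",g[195,180:190].astype(int),g[195,234:246].astype(int))
for col in(188,190,232,236):
  print("col",col,g[178:190,col].astype(int),g[232:246,col].astype(int))
E
```

```text
row 225 [ 87  88  88  87 101 165 214 215 182 154] [248 250 247 226 184 126  70  40  47  61  70  72]
row 230 [ 74  74  77  79  93 161 214 220 191 157] [248 247 242 227 199 153  91  46  49  62  71  70]
row 195 [ 72  69  66  70 115 181 213 199 171 164] [247 239 227 209 168 100  49  47  62  70  72  74]
col 188 [ 75  77  75  72  78 134 200 226 211 170 145 147] [193 195 197 198 205 222 221 185 119  75  75  76  77  75]
col 190 [ 80  79  80  94 112 134 183 217 213 192 177 169] [156 160 168 177 198 220 217 175 110  75  75  76  75  73]
col 232 [ 49  45  50 100 173 211 218 228 243 248 248 248] [247 247 245 240 224 184 121  83  85  88  86  86  87  85]
col 236 [ 70  72  79 115 166 193 198 210 224 227 226 224] [241 238 230 228 218 183 118  75  73  75  76  76  78  78]
```

```bash
python3 - <<'E'
from h import *
ims=np.load("ims0.npy",allow_pickle=True).item()
for n in("top","scene"):
    d=ims[n];c=cam(d);g=gray(d)
    for s in(1,1.01,1.02,1.03,1.04,1.05,1.06):
        T=TRAY*[s,s,1]; p,e=fitw(c,g,T,[.536,.24,0.03],70,215 if n=="top" else 170,TRAYIG)
        L=LID*[s,s,1]; q,f=fitw(c,g,L,[.518,-.283,-.25],70,180,LIDIG)
        print(n,s,p.round(4),round(e,1),q.round(4),round(f,1))
    o=d["image"][:,:,::-1].copy()
    for (x0,y0,x1,y1,pp,mod,nm) in ((*((150,150) if n=="top" else (150,200)),*((310,270) if n=="top" else (310,320)),p,TRAY,"tray"),(*((340,170) if n=="top" else (300,150)),*((500,290) if n=="top" else (460,270)),q,LID,"lid")):
        cr=cv2.resize(o[y0:y1,x0:x1],None,fx=5,fy=5,interpolation=cv2.INTER_CUBIC)
        uv=proj(c,place(mod,pp)); 
        h=cv2.convexHull(uv.astype(np.float32))
        cv2.polylines(cr,[np.round((h-[x0,y0]+.5)*5-.5).astype(int)],True,(0,0,255),1)
        cv2.imwrite(f"pics/{n}_{nm}_fit.png",cr)
E
```

```text
top 1 [0.5374 0.2394 0.0253] 79.9 [ 0.5157 -0.2821 -0.2512] 21.8
top 1.01 [0.5375 0.2394 0.0282] 58.2 [ 0.5161 -0.2823 -0.2495] 14.1
top 1.02 [0.5383 0.2392 0.0415] 47.3 [ 0.5163 -0.2823 -0.2486] 16.1
top 1.03 [0.5394 0.2393 0.0428] 41.3 [ 0.5166 -0.2822 -0.2513] 27.9
top 1.04 [0.5396 0.2395 0.0315] 41.7 [ 0.517  -0.2825 -0.2482] 48.1
top 1.05 [0.54   0.2392 0.0309] 50.9 [ 0.5175 -0.2826 -0.2533] 76.7
top 1.06 [0.5404 0.2392 0.0416] 71.0 [ 0.5182 -0.283  -0.2442] 110.8
scene 1 [0.5443 0.2386 0.0379] 55.5 [ 0.5234 -0.2865 -0.2527] 157.3
scene 1.01 [0.545  0.2385 0.0328] 60.6 [ 0.5238 -0.2877 -0.2683] 163.7
scene 1.02 [0.5454 0.2383 0.0346] 75.5 [ 0.5244 -0.2886 -0.2654] 172.9
scene 1.03 [0.5467 0.238  0.029 ] 99.8 [ 0.5256 -0.2891 -0.2628] 179.1
scene 1.04 [0.5468 0.2375 0.0239] 127.1 [ 0.5258 -0.2904 -0.2572] 190.5
scene 1.05 [0.5478 0.237  0.0137] 156.1 [ 0.5264 -0.2912 -0.2593] 199.2
scene 1.06 [0.5487 0.2365 0.0067] 187.2 [ 0.5266 -0.2928 -0.2588] 209.5
```

View pics/scene_tray_fit.png

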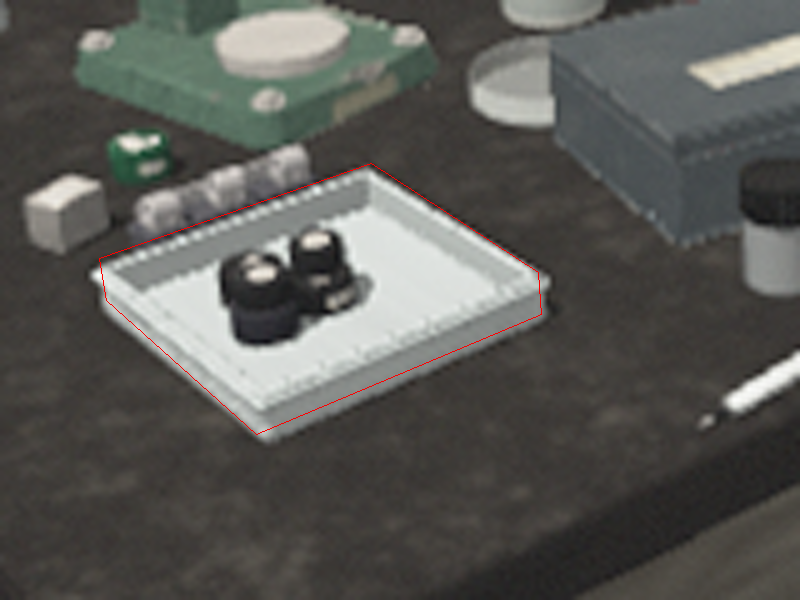

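View pics/top_lid_fit.png

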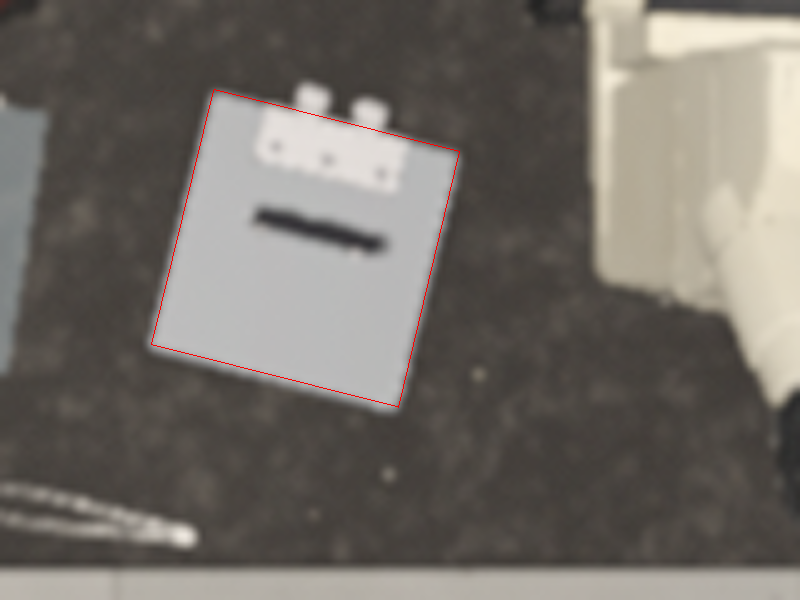

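View pics/top_tray_fit.png

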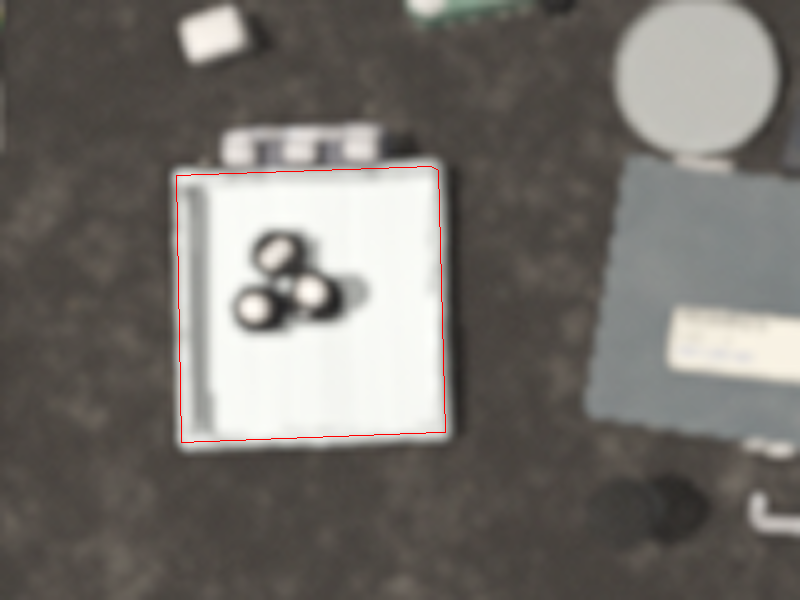

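```bash
cat >> h.py <<'E'
def plan(s,xyz,az=None):
    """normalised delta row from measured state s to world xyz and tool-y azimuth az (rad)"""
    R=np.array(s["tool_rot"]); d=R.T@(np.array(xyz)-s["tcp_pos"])/.5
    a=np.arctan2(R[1,1],R[0,1]); t=0 if az is None else -((az-a+np.pi)%(2*np.pi)-np.pi)/(2*np.pi)
    return np.r_[d,t].round(4)
def st(s): 
    R=s["tool_rot"]; print("t",round(s["time"],2),"tcp",np.round(s["tcp_pos"],4),"az",round(float(np.arctan2(R[1,1],R[0,1])),4),"F",np.round(s["contact_force"],1),"w",round(s["gripper_width"]*92,1),"q",np.round(s["joint_pos"],2), "zt",np.round(np.array(R)[:2,2],4))
E
python3 - <<'E'
from h import *
ims=np.load("ims0.npy",allow_pickle=True).item()
c=cam(ims["top"])
for nm,uv,z in [("press front",(250,153),0.01),("press lever grip",(260,143),.28),("press back",(235,82),.1),("eyeL",(510,262),.3),("eyeR",(540,262),.3),("bottle",(313,122),.187),("bottlespout",(318,135),.18),("blower",(333,163),.1),("can",(283,252),.05),("pin",(320,255),.0)]:
    print(nm,ray(c,uv,z).round(3))
from bench import bot
s=bot.state()
print(plan(s,(.42,-.1,.26),.0),plan(s,(.51,.2,.2),.27))
E
```

```text
press front [0.701 0.136 0.01 ]
press lever grip [0.68  0.075 0.28 ]
press back [0.874 0.165 0.1  ]
eyeL [ 0.418 -0.473  0.3  ]
eyeR [ 0.418 -0.538  0.3  ]
bottle [ 0.749 -0.042  0.187]
bottlespout [ 0.719 -0.054  0.18 ]
blower [ 0.661 -0.093  0.1  ]
can [0.428 0.039 0.05 ]
pin [ 0.418 -0.06   0.   ]
[ 0.7234 -0.7785 -0.0908 -0.1953] [ 1.0952 -1.2827  0.0292 -0.2383]
```

```bash
python3 - <<'E'
from h import *
from bench import bot
s=bot.state()
print(plan(s,(.30,-.2,.24),-.6),plan(s,(.36,-.02,.24),.0))
E
```

```text
[ 0.4301 -0.6711 -0.0508 -0.0998] [ 0.6644 -0.9696 -0.0508 -0.1953]
```

>>> drive_tool --pt "0.43 -0.67 -0.05 -0.1" --pt "0.43 -0.67 -0.05 -0.1" --pt "0.43 -0.67 -0.05 -0.1" --pt "0.43 -0.67 -0.05 -0.1" --pt "0.43 -0.67 -0.05 -0.1" --pt "0.43 -0.67 -0.05 -0.1" --pt "0.43 -0.67 -0.05 -0.1" --pt "0.6 -0.85 -0.05 -0.19" --jaw 40 --newtons 10

```text
time: 2.57
tcp_pos: [0.2891, -0.2635, 0.2344]
tool_rot: [[0.458, 0.889, 0.001], [0.889, -0.458, -0.0], [-0.0, 0.001, -1.0]]
contact_force: [1.0, 0.6, 0.8]
gripper_width: 0.448
```

```bash
python3 - <<'E'
from h import *
from bench import bot
s=bot.state();st(s)
print(plan(s,(.541,.247,.18),.26),plan(s,(.541,.247,.12),.26))
E
```

```text
t 2.57 tcp [ 0.2891 -0.2635  0.2344] az -0.4762 F [1.  0.6 0.8] w 41.2 q [-0.74 -0.05  2.07  0.    1.12 -0.27] zt [ 0.0006 -0.0005]
[ 1.1384 -0.0204  0.1087 -0.1172] [ 1.1384 -0.0205  0.2287 -0.1172]
```

>>> drive_tool --pt "1.0 -0.02 0.05 -0.115" --pt "1.0 -0.02 0.05 -0.115" --pt "1.0 -0.02 0.05 -0.115" --pt "1.0 -0.02 0.05 -0.115" --pt "1.0 -0.02 0.05 -0.115" --pt "1.0 -0.02 0.05 -0.115" --pt "1.0 -0.02 0.05 -0.115" --pt "1.0 -0.02 0.05 -0.115"

```text
time: 3.23
tcp_pos: [0.436, 0.0362, 0.2177]
tool_rot: [[-0.247, 0.969, 0.001], [0.969, 0.247, -0.0], [-0.0, 0.001, -1.0]]
contact_force: [1.1, -1.0, -0.4]
gripper_width: 0.439
```

```bash
python3 - <<'E'
from h import *
from bench import bot
s=bot.state();st(s)
print(plan(s,(.541,.247,.12),.26),plan(s,(.541,.247,.07),.26))
E
```

```text
t 3.23 tcp [0.436  0.0362 0.2177] az 0.25 F [ 1.1 -1.  -0.4] w 40.4 q [ 0.08  0.05  2.01 -0.    1.08 -0.17] zt [ 0.0011 -0.    ]
[ 0.3567  0.3076  0.1956 -0.0016] [ 0.3567  0.3075  0.2956 -0.0016]
```

>>> drive_tool --pt "0.357 0.307 0.15 0" --pt "0.357 0.307 0.15 0" --pt "0.357 0.307 0.15 0" --pt "0.357 0.307 0.15 0" --pt "0.357 0.307 0.15 0" --pt "0.357 0.307 0.24 0" --pt "0.357 0.307 0.24 0" --pt "0.357 0.307 0.24 0"

```text
time: 3.9
tcp_pos: [0.5387, 0.2462, 0.093]
tool_rot: [[-0.248, 0.969, -0.005], [0.969, 0.248, -0.002], [-0.001, -0.005, -1.0]]
contact_force: [-0.2, -0.4, -1.0]
gripper_width: 0.433
```

```bash
python3 - <<'E'
from h import *
from bench import bot
ims={n:bot.get_image(n) for n in("scene","top")}
np.save("ims1.npy",ims,allow_pickle=True)
s=bot.state();st(s)
R=s["tool_rot"]
for n,(x0,y0,x1,y1) in dict(top=(150,130,310,250),scene=(130,150,290,270)).items():
    c=cam(ims[n]);o=ims[n]["image"][:,:,::-1]
    cr=cv2.resize(o[y0:y1,x0:x1],None,fx=5,fy=5,interpolation=cv2.INTER_CUBIC)
    # finger tips inner corners: y=+-20, x=+-10 at z=0
    for sg in(-1,1):
        P=[s["tcp_pos"]+R@np.array([a,sg*b,0]) for a,b in((-.01,.0202),(.01,.0202),(.01,.0382),(-.01,.0382))]
        cv2.polylines(cr,[np.round((proj(c,np.array(P))-[x0,y0]+.5)*5-.5).astype(int)],True,(0,0,255),1)
    cv2.imwrite(f"pics/{n}_h1.png",cr)
E
```

```text
t 4.0 tcp [0.5394 0.2444 0.0969] az 0.2498 F [-0.3 -0.4 -1. ] w 40.2 q [ 0.42  0.44  1.8  -0.    0.91  0.17] zt [-0.0021 -0.0012]
```

View pics/top_h1.png

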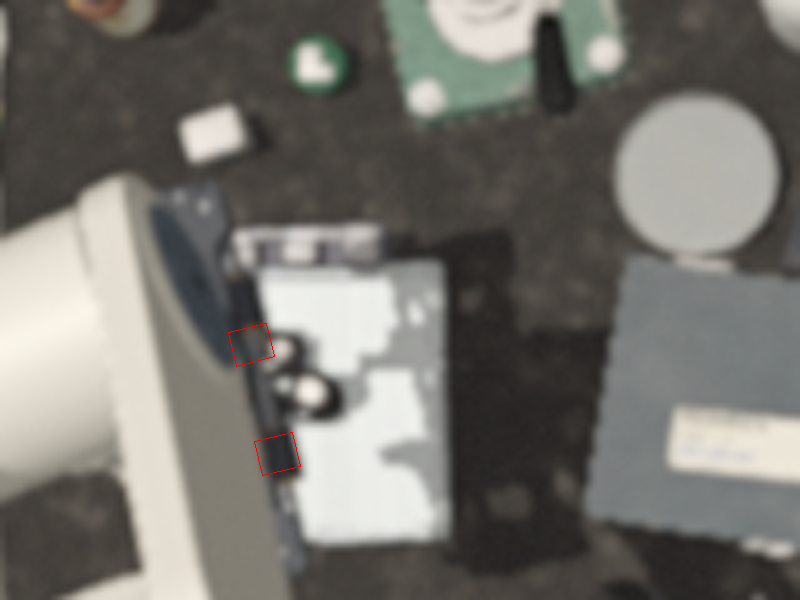

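View pics/scene_h1.png

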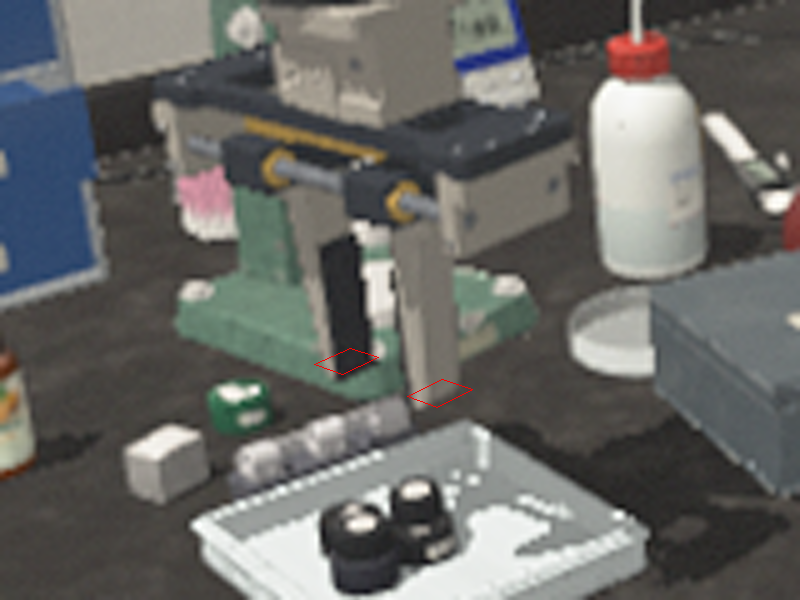

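```bash
python3 - <<'E'
from h import *
ims=np.load("ims0.npy",allow_pickle=True).item()
def blob(g,u,v,r=4,th=110):
    u0,v0=int(round(u)),int(round(v)); w=np.clip(g[v0-r:v0+r+1,u0-r:u0+r+1]-th,0,None)
    # keep comp nearest
    n,l=cv2.connectedComponents((w>0).astype(np.uint8)); w=w*(l==l[r,r]); yy,xx=np.mgrid[-r:r+1,-r:r+1]
    return u0+(w*xx).sum()/w.sum(), v0+(w*yy).sum()/w.sum(), l[r,r], (w>0).sum()
ct,cs=cam(ims["top"]),cam(ims["scene"])
gt,gs=gray(ims["top"]),gray(ims["scene"])
print(gs[243:262,196:222].astype(int))
for n,u,v,a,b,z in(("B",201,211,202,254,.0335),("C",212,208,213,248,.0335),("A",205.6,200.75,201,252,.021)):
    p=blob(gt,u,v);q=blob(gs,a,b,3)
    print(n,np.round(p,2),ray(ct,p[:2],z).round(4),np.round(q,2),ray(cs,q[:2],z).round(4))
E
```

```text
[[144 184 161 171 199 163 133 135 136 137 137 135 134 133 135 134 137 135
  133 125 147 192 186 203 230 228]
 [174 202 169 138 135 134 135 137 136 137 138 135 135 134 138 136 132 154
  198 189 204 232 228 226 225 223]
 [140 135 136 136 138 137 137 137 137 137 136 138 139 140 127 109 106 126
  181 180 196 221 227 225 223 223]
 [136 136 140 139 139 137 137 136 135 137 132 132 134 133 102 116 145 155
  142 103  95 162 209 226 223 223]
 [139 137 138 138 138 138 137 136 131 150 194 172 108  98 128 203 216 224
  222 188  43  66 162 228 224 223]
 [138 139 138 140 140 138 140 167 191 202 228 185  65  56 148 225 220 210
  196 169  50  38 130 221 225 223]
 [138 143 137 128 128 146 157 198 225 231 220 156  47  53 102 156 153 142
   95  45  45  31  97 189 227 223]
 [126 118 103  96 116 123 133 148 162 200 219 185  48  51  47  44  45  42
   42  43  38  29  79 173 229 224]
 [ 80  69  70 140 186 154  92  39  50  99 186 210  39  40  44  42  44  41
   36  36  36  23  81 178 231 224]
 [ 49  60 106 156 172 156 116  82  57  35 126 181  60  39  41  42  42  40
   38  36  35  29  59 143 213 227]
 [ 54  65 
[... 595 characters left out ...]
7  42  46  41
   35  43  53  74 107 113 107  94]
 [ 42  41  40  41  42  39  36  38  38  35  31  32  32  33  34  33  41  37
   35  83 123 121 144 124  86  88]
 [ 64  44  36  39  37  37  38  38  34  31  31  39  45  37  37  34  32  39
   34 109 169 138 112  83  58 100]
 [ 71  55  47  37  37  35  32  39  34  43  51  46  49  38  30  33  36  35
   31  84 127 101  48  56 128 184]]
B [199.44 210.77   1.    53.  ] [0.5384 0.2677 0.0335] [201.52 253.63   1.    25.  ] [0.5418 0.2664 0.0335]
C [211.76 207.48   1.    52.  ] [0.5474 0.2345 0.0335] [212.96 247.07   1.    24.  ] [0.5517 0.2334 0.0335]
A [204.33 200.66   2.    42.  ] [0.5667 0.2579 0.021 ] [201.73 252.6    1.    36.  ] [0.567  0.2546 0.021 ]
```

```bash
python3 - <<'E'
from h import *
from bench import bot
s=bot.state()
print(plan(s,(.549,.234,.05),.26),plan(s,(.549,.234,.024),.26))
E
```

```text
[-0.0249  0.0136  0.0937 -0.0016] [-0.0249  0.0137  0.1457 -0.0016]
```

>>> drive_tool --pt "-0.025 0.014 0.05 0" --pt "-0.025 0.014 0.094 0" --pt "-0.025 0.014 0.094 0" --jaw 46

```text
time: 4.25
tcp_pos: [0.5487, 0.2322, 0.0492]
tool_rot: [[-0.245, 0.97, -0.003], [0.97, 0.245, -0.001], [-0.001, -0.003, -1.0]]
contact_force: [-0.9, 0.4, 0.7]
gripper_width: 0.499
```

```bash
cat > look.py <<'E'
import sys
from h import *
from bench import bot
def look(tag,crops,draw=None):
    out={}
    for n,(x0,y0,x1,y1) in crops.items():
        d=bot.get_image(n); out[n]=d; c=cam(d); o=d["image"][:,:,::-1]
        k=min(800/(x1-x0),600/(y1-y0)); k=int(k)
        cr=cv2.resize(o[y0:y1,x0:x1],None,fx=k,fy=k,interpolation=cv2.INTER_CUBIC)
        for P,col in (draw or []):
            cv2.polylines(cr,[np.round((proj(c,np.array(P))-[x0,y0]+.5)*k-.5).astype(int)],True,col,1)
        cv2.imwrite(f"pics/{n}_{tag}.png",cr)
    return out
E
python3 - <<'E'
from look import *
look("h2",dict(scene=(140,190,260,280)))
s=bot.state();st(s);print(plan(s,(.549,.234,.024),.26))
E
```

```text
t 4.3 tcp [0.5492 0.2328 0.0507] az 0.2475 F [0.7 0.1 0.6] w 45.8 q [ 0.4   0.51  1.82 -0.    0.82  0.15] zt [-0.0018 -0.0008]
[ 0.0025  0.0003  0.0535 -0.002 ]
```

View pics/scene_h2.png

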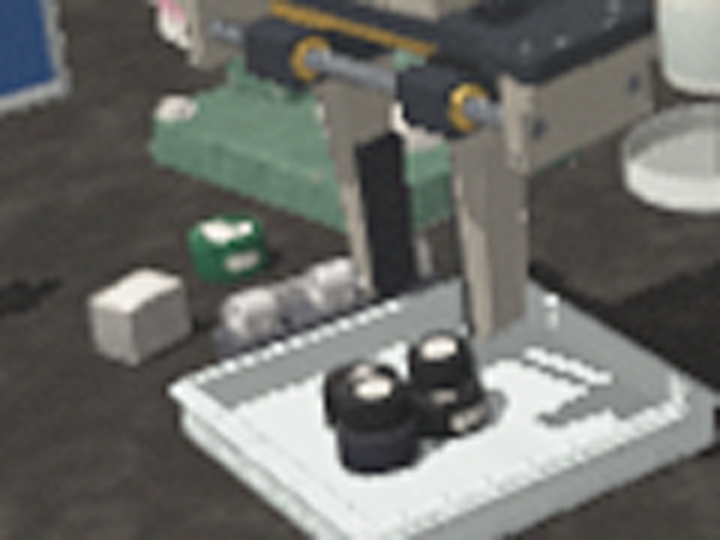

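```bash
python3 - <<'E'
from look import *
s=bot.state();R=s["tool_rot"];dr=[]
for sg in(-1,1):
    dr.append(([s["tcp_pos"]+R@np.array([a,sg*b,0]) for a,b in((-.01,.0229),(.01,.0229),(.01,.0409),(-.01,.0409))],(0,0,255)))
t=np.linspace(0,6.28,40)
for (x,y,z,r) in ((.549,.234,.0335,.0125),(.549,.234,.020,.015),(.549,.234,.004,.015),(.540,.265,.0335,.0125),(.540,.265,.004,.015)):
    dr.append((np.c_[x+r*np.cos(t),y+r*np.sin(t),0*t+z],(0,255,0)))
for (x,y,z,r) in ((.5455,.234,.0335,.0125),):
    dr.append((np.c_[x+r*np.cos(t),y+r*np.sin(t),0*t+z],(255,0,0)))
look("h3",dict(scene=(140,190,260,280)),dr)
E
```

```text
(no output)
```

View pics/scene_h3.png

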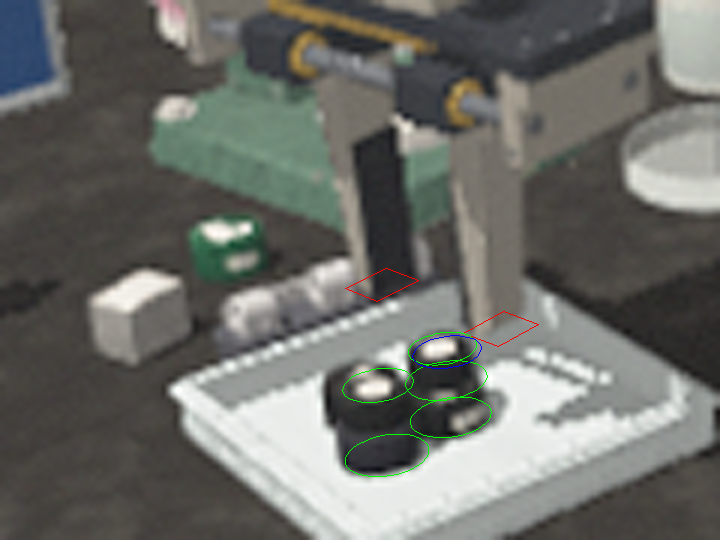

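>>> drive_tool --pt "0.001 0 0.03 0" --pt "0.001 0 0.053 0" --pt "0.001 0 0.053 0" --pt "0.001 0 0.053 0"

```text
time: 4.68
tcp_pos: [0.5499, 0.2347, 0.0246]
tool_rot: [[-0.246, 0.969, -0.0], [0.969, 0.246, -0.0], [-0.0, -0.0, -1.0]]
contact_force: [-0.2, -0.3, 0.1]
gripper_width: 0.502
```

>>> drive_tool --pt "0 0 0 0" --pt "0 0 0 0" --pt "0 0 0 0" --pt "0 0 0 0" --pt "0 0 0 0" --jaw 15

```text
time: 5.1
tcp_pos: [0.5503, 0.235, 0.0245]
tool_rot: [[-0.246, 0.969, 0.001], [0.969, 0.246, 0.0], [0.0, 0.001, -1.0]]
contact_force: [0.8, 0.2, 4.1]
gripper_width: 0.267
```

```bash
python3 - <<'E'
from look import *
s=bot.state();st(s)
T=np.array([[.541,.2395,.036]])[0]
def w(x,y): return place([[x,y,0]],T)[0][:2]
p1=w(.027,-.047);p2=w(-.028,-.047);print(p1,p2)
print(plan(s,(*s["tcp_pos"][:2],.06),.25),plan(s,(*p1,.05),.04),plan(s,(*p1,s["tcp_pos"][2]-.0155),.04))
E
```

```text
t 5.1 tcp [0.5503 0.235  0.0245] az 0.249 F [0.8 0.2 4.1] w 24.6 q [ 0.4   0.55  1.82 -0.    0.77  0.15] zt [0.0007 0.0003]
[0.56967414 0.19350224] [0.51470978 0.19152267]
[ 0.      0.0001 -0.071  -0.0002] [-0.0899  0.0172 -0.051   0.0333] [-0.09    0.0172  0.031   0.0333]
```

>>> drive_tool --pt "0 0 -0.03 0" --pt "0 0 -0.06 0" --pt "-0.09 0.017 -0.06 0.033" --pt "-0.09 0.017 -0.055 0.033" --pt "-0.09 0.017 -0.03 0.033" --pt "-0.09 0.017 0.0 0.033" --pt "-0.09 0.017 0.02 0.033" --pt "-0.09 0.017 0.02 0.033" --newtons 15

```text
time: 5.77
tcp_pos: [0.567, 0.1931, 0.011]
tool_rot: [[-0.044, 0.999, -0.004], [0.999, 0.044, -0.001], [-0.001, -0.004, -1.0]]
contact_force: [-0.3, -0.5, -0.2]
gripper_width: 0.266
```

```bash
python3 - <<'E'
from look import *
s=bot.state();st(s)
print(plan(s,(.5697,.1935,.009),.04))
look("h4",dict(scene=(140,190,260,280)))
E
```

```text
t 5.77 tcp [0.567  0.1931 0.011 ] az 0.0439 F [-0.3 -0.5 -0.2] w 24.4 q [0.33 0.57 1.82 0.   0.75 0.28] zt [-0.0043 -0.0013]
[0.0006 0.0055 0.0041 0.0006]
```

View pics/scene_h4.png

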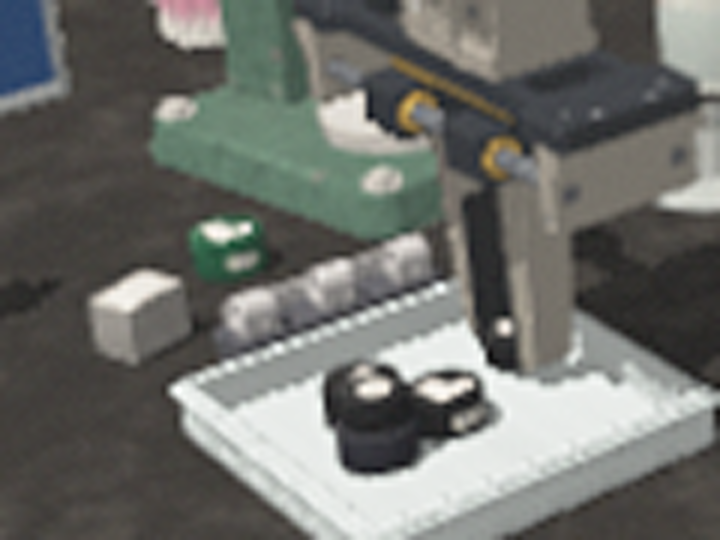

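>>> drive_tool --pt "0.0005 0.004 0.003 0" --pt "0.0005 0.004 0.005 0" --pt "0.0005 0.004 0.005 0"

```text
time: 6.07
tcp_pos: [0.5716, 0.194, 0.0117]
tool_rot: [[-0.042, 0.999, 0.001], [0.999, 0.042, 0.0], [0.0, 0.001, -1.0]]
contact_force: [-0.2, -0.3, -0.9]
gripper_width: 0.261
```

>>> drive_tool --pt "0 0 0 0" --pt "0 0 0 0" --pt "0 0 0 0" --jaw 34

```text
time: 6.32
tcp_pos: [0.5714, 0.1937, 0.0118]
tool_rot: [[-0.042, 0.999, 0.001], [0.999, 0.042, 0.0], [0.0, 0.001, -1.0]]
contact_force: [-0.2, -0.4, 0.6]
gripper_width: 0.371
```

```bash
python3 - <<'E'
from look import *
s=bot.state();st(s)
print(plan(s,(.5697,.1935,.07),.04),plan(s,(.541,.265,.06),.28),plan(s,(.541,.265,.0245),.28))
E
```

```text
t 6.32 tcp [0.5714 0.1937 0.0118] az 0.0417 F [-0.2 -0.4  0.6] w 34.1 q [0.32 0.57 1.82 0.   0.75 0.28] zt [0.0005 0.0002]
[-0.0003 -0.0034 -0.1164  0.0003] [ 0.145  -0.0548 -0.0964 -0.0379] [ 0.145  -0.0549 -0.0254 -0.0379]
```

>>> drive_tool --pt "0 -0.003 -0.05 0" --pt "0 -0.003 -0.11 0" --pt "0.08 -0.04 -0.11 -0.02" --pt "0.145 -0.055 -0.1 -0.037" --pt "0.145 -0.055 -0.08 -0.037" --pt "0.145 -0.055 -0.08 -0.037" --pt "0.145 -0.055 -0.08 -0.037" --pt "0.145 -0.055 -0.08 -0.037" --jaw 46

```text
time: 6.98
tcp_pos: [0.5409, 0.2641, 0.0514]
tool_rot: [[-0.269, 0.963, -0.0], [0.963, 0.269, -0.0], [-0.0, -0.001, -1.0]]
contact_force: [0.2, -0.0, 0.0]
gripper_width: 0.499
```

```bash
python3 - <<'E'
from look import *
s=bot.state();st(s);R=s["tool_rot"];dr=[]
for sg in(-1,1):
    dr.append(([s["tcp_pos"]+R@np.array([a,sg*b,0]) for a,b in((-.01,.0229),(.01,.0229),(.01,.0409),(-.01,.0409))],(0,0,255)))
print(plan(s,(.541,.265,.0245),.28))
look("h5",dict(scene=(140,190,260,280)),dr)
E
```

```text
t 6.98 tcp [0.5409 0.2641 0.0514] az 0.2725 F [ 0.2 -0.   0. ] w 45.9 q [ 0.45  0.51  1.8  -0.    0.83  0.18] zt [-0.0004 -0.0004]
[ 0.0017  0.0007  0.0538 -0.0012]
```

View pics/scene_h5.png

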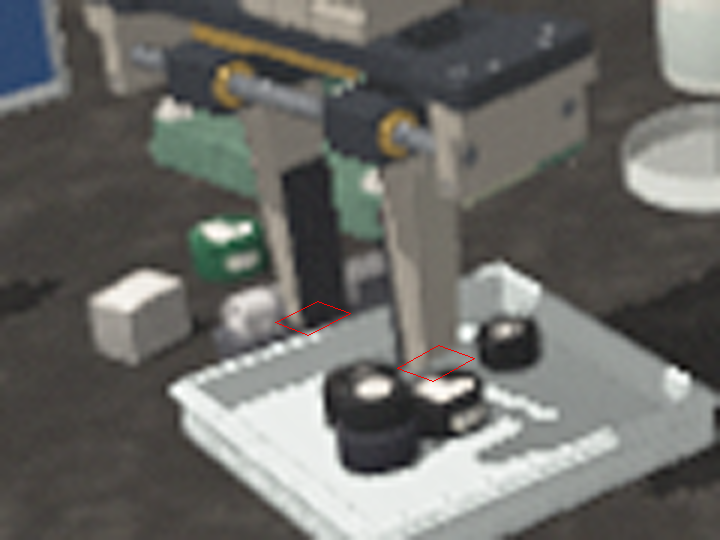

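>>> drive_tool --pt "0.001 0 0.03 0" --pt "0.001 0 0.054 0" --pt "0.001 0 0.054 0" --pt "0.001 0 0.054 0"

```text
time: 7.37
tcp_pos: [0.5401, 0.2645, 0.0237]
tool_rot: [[-0.27, 0.963, -0.002], [0.963, 0.27, -0.001], [-0.0, -0.002, -1.0]]
contact_force: [-0.2, -0.2, -0.0]
gripper_width: 0.502
```

>>> drive_tool --pt "0 0 0 0" --pt "0 0 0 0" --pt "0 0 0 0" --pt "0 0 0 0" --pt "0 0 0 0" --jaw 15

```text
time: 7.78
tcp_pos: [0.5409, 0.2655, 0.0249]
tool_rot: [[-0.271, 0.963, 0.001], [0.963, 0.271, 0.0], [0.0, 0.001, -1.0]]
contact_force: [-0.8, 0.3, 3.3]
gripper_width: 0.261
```

```bash
python3 - <<'E'
from look import *
s=bot.state();st(s)
print(plan(s,(.5147,.1915,.05),.04),plan(s,(.5147,.1915,s["tcp_pos"][2]-.0155),.04))
E
```

```text
t 7.78 tcp [0.5409 0.2655 0.0249] az 0.2741 F [-0.8  0.3  3.3] w 24.0 q [ 0.45  0.55  1.81 -0.    0.78  0.18] zt [0.0008 0.0003]
[-0.1283 -0.0906 -0.0502  0.0373] [-0.1283 -0.0906  0.0309  0.0373]
```

>>> drive_tool --pt "0 0 -0.03 0" --pt "0 0 -0.06 0" --pt "-0.05 -0.03 -0.07 0.01" --pt "-0.128 -0.09 -0.06 0.037" --pt "-0.128 -0.09 -0.05 0.037" --pt "-0.128 -0.09 -0.03 0.037" --pt "-0.128 -0.09 0.01 0.037" --pt "-0.128 -0.09 0.02 0.037"

```text
time: 8.45
tcp_pos: [0.5141, 0.1917, 0.0125]
tool_rot: [[-0.043, 0.999, -0.001], [0.999, 0.043, -0.0], [-0.0, -0.001, -1.0]]
contact_force: [0.4, -0.4, -0.0]
gripper_width: 0.261
```

>>> drive_tool --pt "0 0 0 0" --pt "0 0 0.008 0" --pt "0 0 0.01 0" --pt "0 0 0.01 0"

```text
time: 8.78
tcp_pos: [0.5149, 0.192, 0.0096]
tool_rot: [[-0.042, 0.999, 0.0], [0.999, 0.042, 0.0], [0.0, 0.0, -1.0]]
contact_force: [0.1, -0.9, -1.3]
gripper_width: 0.262
```

```bash
python3 - <<'E'
from look import *
s=bot.state();st(s)
look("h6",dict(scene=(140,190,260,280)))
E
```

```text
t 8.78 tcp [0.5149 0.192  0.0096] az 0.0423 F [ 0.1 -0.9 -1.3] w 24.1 q [0.35 0.52 1.94 0.   0.69 0.31] zt [0.0003 0.0002]
```

View pics/scene_h6.png

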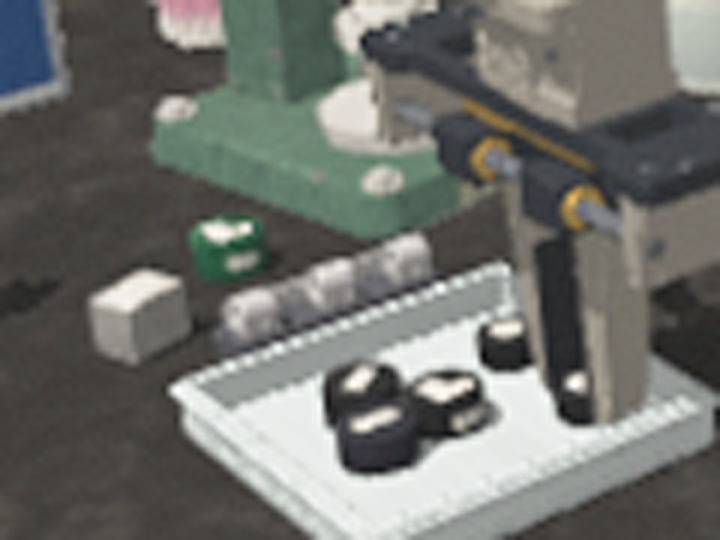

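>>> drive_tool --pt "0 0 0 0" --pt "0 0 0 0" --pt "0 0 0 0" --pt "0 0 -0.08 0" --pt "0 0 -0.16 0" --pt "0 0 -0.24 0" --pt "-0.02 -0.05 -0.32 0.01" --pt "-0.1 -0.1 -0.35 0.02" --jaw 33

```text
time: 9.5
tcp_pos: [0.4755, 0.152, 0.1844]
tool_rot: [[0.085, 0.996, 0.007], [0.996, -0.085, 0.003], [0.004, 0.007, -1.0]]
contact_force: [1.1, -0.9, 0.8]
gripper_width: 0.359
```

```bash
python3 - <<'E'
from look import *
s=bot.state();st(s)
h=place([[.011,0,0]],(.5185,-.282,-.25))[0]; print(h)
print(plan(s,(.5,0,.18),-.0),plan(s,(h[0],h[1],.18),-.25))
E
```

```text
t 9.5 tcp [0.4755 0.152  0.1844] az -0.0851 F [ 1.1 -0.9  0.8] w 33.0 q [0.31 0.19 1.93 0.   1.01 0.39] zt [0.0071 0.0033]
[ 0.52915804 -0.28472144  0.        ]
[-0.2988  0.0746  0.0081 -0.0136] [-0.8612  0.1811  0.0067  0.0262]
```

>>> drive_tool --pt "-0.86 0.15 0.0 0.026" --pt "-0.86 0.15 0.0 0.026" --pt "-0.86 0.15 0.0 0.026" --pt "-0.86 0.15 0.0 0.026" --pt "-0.86 0.15 0.0 0.026" --pt "-0.86 0.15 0.0 0.026" --pt "-0.86 0.15 0.0 0.026" --pt "-0.86 0.15 0.0 0.026" --jaw 40

```text
time: 10.17
tcp_pos: [0.5021, -0.1848, 0.1801]
tool_rot: [[0.245, 0.969, 0.001], [0.969, -0.245, -0.0], [-0.0, 0.001, -1.0]]
contact_force: [0.7, 0.5, -0.9]
gripper_width: 0.436
```

```bash
python3 - <<'E'
from look import *
s=bot.state();st(s)
h=place([[.011,0,0]],(.5185,-.282,-.25))[0]; print(h)
print(plan(s,(h[0],h[1],.1),-.25))
o=look("h7",dict(top=(150,150,270,240),scene=(140,190,260,280)))
np.save("ims7.npy",o,allow_pickle=True)
E
```

```text
t 10.17 tcp [ 0.5021 -0.1848  0.1801] az -0.2476 F [ 0.7  0.5 -0.9] w 40.1 q [-0.36  0.25  1.86  0.    1.03 -0.11] zt [ 0.0006 -0.0002]
[ 0.52915804 -0.28472144  0.        ]
[-0.1804  0.1013  0.1603  0.0004]
```

View pics/top_h7.png

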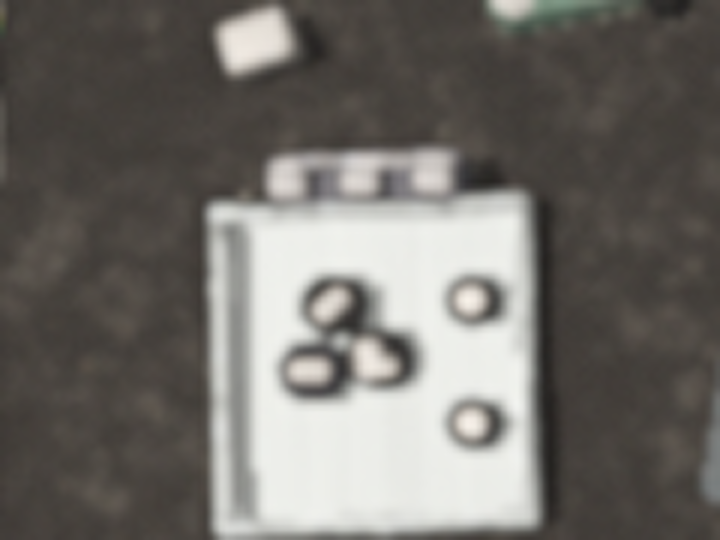

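View pics/scene_h7.png

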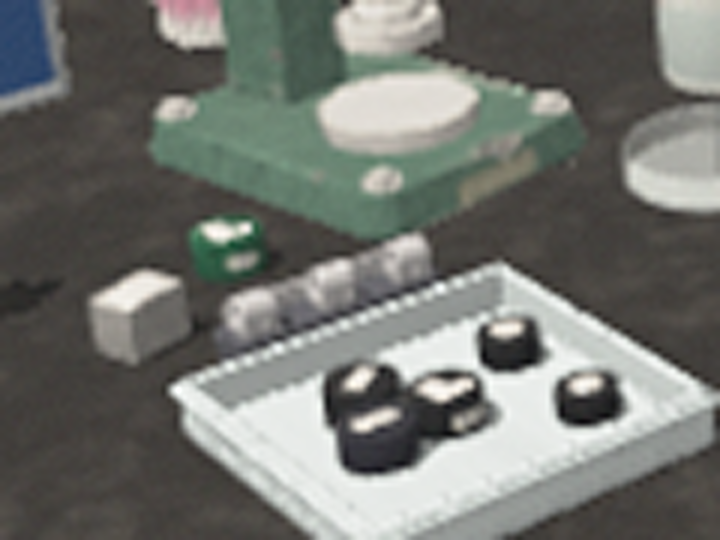

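```bash
python3 - <<'E'
from h import *
o=np.load("ims7.npy",allow_pickle=True).item()
D=np.array([[.5714,.1937,.0175],[.5149,.192,.0175]])
def blob(g,u,v,r=2,th=110):
    u0,v0=int(round(u)),int(round(v)); w=np.clip(g[v0-r:v0+r+1,u0-r:u0+r+1]-th,0,None)
    yy,xx=np.mgrid[-r:r+1,-r:r+1]
    return np.array([u0+(w*xx).sum()/w.sum(), v0+(w*yy).sum()/w.sum()])
def dark(g,u,v,r=7,th=140):
    u0,v0=int(round(u)),int(round(v)); w=np.clip(th-g[v0-r:v0+r+1,u0-r:u0+r+1],0,None)>0
    yy,xx=np.mgrid[-r:r+1,-r:r+1]
    return np.array([u0+(w*xx).sum()/w.sum(), v0+(w*yy).sum()/w.sum()])
ct=cam(o["top"]);cs=cam(o["scene"]);gt=gray(o["top"]);gs=gray(o["scene"])
obs=dict(top=[(150+472/6,150+298/6),(150+474/6,150+424/6)],scene=[(140+509/6,190+328/6),(140+588/6,190+383/6)])
for n,c,g in(("top",ct,gt),("scene",cs,gs)):
    p=proj(c,D)
    for i in range(2):
        b=blob(g,*obs[n][i],r=3 if n=="top" else 2); print(n,"pred",p[i].round(2),"obs",b.round(2),"d",(b-p[i]).round(2), "world by px", ray(c,b,.0175).round(4))
print(gt[195:205,222:236].astype(int))
# barrels in top: bright rows 176-183
print(gt[173:185,190:232].astype(int))
E
```

```text
top pred [228.05 199.09] obs [227.94 199.85] d [-0.11  0.76] world by px [0.5693 0.194  0.0175]
top pred [228.35 219.66] obs [228.1  220.75] d [-0.25  1.09] world by px [0.5119 0.1926 0.0175]
scene pred [224.79 244.55] obs [224.39 244.18] d [-0.4  -0.37] world by px [0.5737 0.1935 0.0175]
scene pred [238.09 253.18] obs [237.37 253.43] d [-0.72  0.25] world by px [0.515  0.1938 0.0175]
[[237 236 235 229 217 203 198 199 203 206 214 226 232 227]
 [238 235 224 204 176 152 143 142 144 153 175 203 219 220]
 [238 230 205 167 146 154 158 146 116  99 127 168 195 207]
 [236 223 185 151 179 205 211 196 153  95  91 134 172 198]
 [235 217 173 158 208 233 234 221 180 109  76 115 165 201]
 [236 218 174 160 209 235 236 220 179 109  73 114 170 207]
 [237 224 185 150 182 211 215 196 150  88  76 121 172 208]
 [238 230 203 160 147 161 164 145 107  83 101 143 183 210]
 [239 235 222 199 170 147 135 129 133 146 162 184 206 217]
 [238 237 234 226 213 196 184 187 199 209 213 219 226 224]]
[[ 67  67  67  69  72  73  78  83  83  78  71  69  68  67  66  64  63  61
   66  69  71  70  71  68  66  66  64  64  66  
[... 1279 characters left out ...]
 [ 85  86  79  84 136 188 209 210 206 192 159 112  90 109 125 129 150 182
  197 199 197 187 157 111  88 107 123 127 142 168 185 189 188 182 158 120
   88  73  72  73  76  82]
 [104  98  81  79 116 162 182 185 182 171 146 111  97 114 127 129 136 154
  164 163 160 151 129  99  92 109 123 126 130 140 149 151 152 150 138 129
  127 133 140 143 146 152]
 [123 117 106 105 116 137 150 154 155 152 145 133 131 147 158 159 156 158
  158 155 153 149 143 140 141 147 151 153 155 156 155 152 149 145 146 159
  172 182 188 190 191 194]
 [171 167 167 168 165 158 156 160 166 169 168 165 169 184 194 195 192 191
  190 189 188 187 185 187 187 188 187 189 192 195 192 189 183 174 172 182
  193 200 203 201 201 204]]
```

```bash
cat >> h.py <<'E'
def shift(c,off): return (c[0],c[1]+off[0],c[2]+off[1],c[3],c[4])
E
python3 - <<'E'
from h import *
o=np.load("ims7.npy",allow_pickle=True).item()
off=(-.18,.93)
c=shift(cam(o["top"]),off);g=gray(o["top"])
for e in(.004,.005,.006,.007,.008,.009):
    M=box(.146+e,.140+e,.0215,.022)
    p,f=fitw(c,g,M,[.542,.239,.035],75,215,TRAYIG); print(e,p.round(4),round(f,1))
print("mid barrel",ray(c,(209.25,178.5),.041).round(4), [place([[.082,y,.041]],(.542,.239,.035))[0].round(4) for y in(-.033,0,.033)], ray(c,(197.2,178.5),.041),ray(c,(221.5,178.5),.041))
cs=shift(cam(o["scene"]),(-.55,-.06)); gs=gray(o["scene"])
for s in(1,1.01):
  p,f=fitw(cs,gs,TRAY*[s,s,1],[.542,.239,.035],70,170,TRAYIG); print(p.round(4),f)
# edge lines: left and right edges slope by subpixel
def edge(v,lev):
    v=np.asarray(v); i=np.where((v[:-1]<lev)&(v[1:]>=lev))[0][0]; return i+(lev-v[i])/(v[i+1]-v[i])
R=np.arange(190,236)
L=[180+edge(g[r,180:188],145) for r in R]; Rr=[246-edge(g[r,230:247][::-1],150) for r in R]
print("left slope",np.polyfit(R,L,1),"right",np.polyfit(R,Rr,1))
C=np.arange(190,235); B=[246-edge(g[230:247,cc][::-1],150) for cc in C]; print("front",np.polyfit(C,B,1))
C2=np.r_[187:192,229:236]
for n,uv in(("L",[(np.polyval(np.polyfit(R,L,1),r),r) for r in(190,235)]),("R",[(np.polyval(np.polyfit(R,Rr,1),r),r) for r in(190,235)]),("F",[(cc,np.polyval(np.polyfit(C,B,1),cc)) for cc in(190,235)])):
    a,b=[ray(c,u,.022) for u in uv]; print(n,a.round(4),b.round(4),np.arctan2(*(b-a)[[1,0]]))
E
```

```text
0.004 [0.5417 0.2372 0.027 ] 66.5
0.005 [0.5421 0.237  0.0352] 61.4
0.006 [0.5424 0.237  0.0384] 57.1
0.007 [0.5429 0.2372 0.0389] 54.9
0.008 [0.5433 0.2373 0.0404] 61.2
0.009 [0.5437 0.2373 0.0302] 71.6
mid barrel [0.6281 0.2405 0.041 ] [array([0.6251, 0.2089, 0.041 ]), array([0.6239, 0.2419, 0.041 ]), array([0.6228, 0.2748, 0.041 ])] [0.6280297  0.27312676 0.041     ] [0.62825472 0.20739985 0.041     ]
[0.5426 0.238  0.0385] 42.15519727028066
[0.5433 0.2378 0.0365] 40.76268965782391
left slope [1.24351594e-02 1.82085031e+02] right [2.08357917e-02 2.33851288e+02]
front [-3.78074753e-02  2.46246901e+02]
L [0.5983 0.3122 0.022 ] [0.4752 0.3081 0.022 ] -3.107991869592032
R [0.5988 0.166  0.022 ] [0.4756 0.1617 0.022 ] -3.1066460082614435
F [0.4642 0.2942 0.022 ] [0.4692 0.1718 0.022 ] -1.5303484072026436
```

```bash
python3 - <<'E'
from look import *
s=bot.state();st(s)
print(plan(s,(.5293,-.2855,.07),-.25),plan(s,(.5293,-.2855,.0095),-.25))
E
```

```text
t 10.27 tcp [ 0.5029 -0.188   0.1801] az -0.2519 F [-0.4  1.2  0.2] w 40.2 q [-0.36  0.25  1.86 -0.    1.03 -0.11] zt [ 0.0016 -0.002 ]
[-0.1754  0.0993  0.2207 -0.0003] [-1.752e-01  9.910e-02  3.417e-01 -3.000e-04]
```

>>> drive_tool --pt "-0.175 0.099 0.1 0" --pt "-0.175 0.099 0.15 0" --pt "-0.175 0.099 0.22 0" --pt "-0.175 0.099 0.22 0" --pt "-0.175 0.099 0.22 0" --pt "-0.175 0.099 0.22 0" --jaw 36

```text
time: 10.77
tcp_pos: [0.5278, -0.2788, 0.0686]
tool_rot: [[0.246, 0.969, -0.003], [0.969, -0.246, 0.002], [0.001, -0.004, -1.0]]
contact_force: [0.2, 0.3, 0.9]
gripper_width: 0.392
```

```bash
python3 - <<'E'
from look import *
s=bot.state();st(s);R=s["tool_rot"];dr=[]
print(plan(s,(.5293,-.2855,.0095),-.25))
look("h8",dict(top=(340,150,500,270),scene=(300,140,460,260)))
E
```

```text
t 10.77 tcp [ 0.5278 -0.2788  0.0686] az -0.2484 F [0.2 0.3 0.9] w 36.0 q [-0.49  0.48  1.8   0.    0.86 -0.24] zt [-0.0031  0.002 ]
[-0.0124  0.0066  0.1182  0.0003]
```

View pics/top_h8.png

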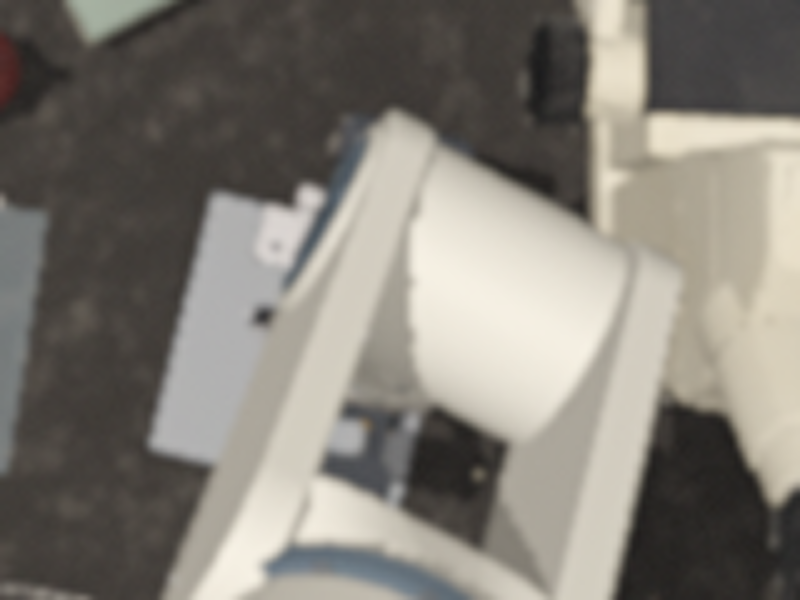

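View pics/scene_h8.png

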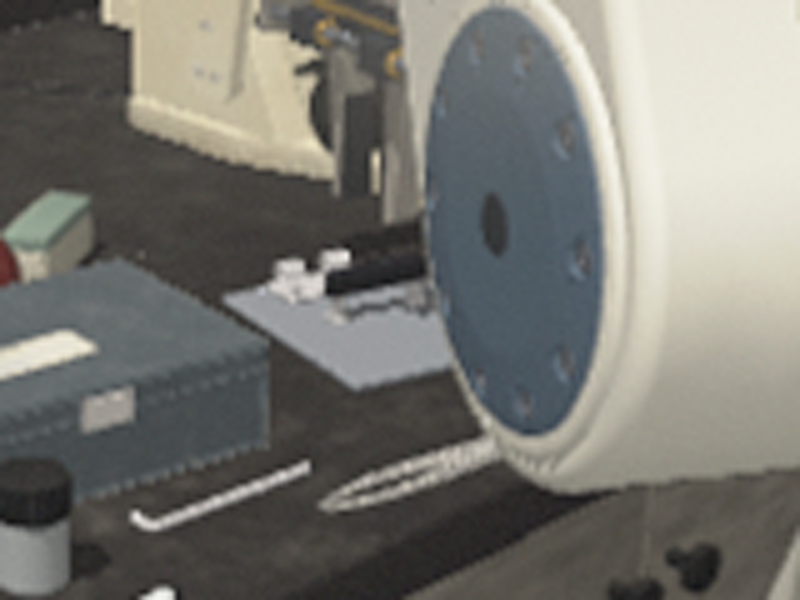

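>>> drive_tool --pt "-0.012 0.006 0.03 0" --pt "-0.012 0.006 0.05 0" --pt "-0.012 0.006 0.06 0" --pt "-0.012 0.006 0.06 0"

```text
time: 11.2
tcp_pos: [0.53, -0.2852, 0.0397]
tool_rot: [[0.244, 0.97, -0.001], [0.97, -0.244, 0.001], [0.0, -0.001, -1.0]]
contact_force: [-0.8, -0.5, -0.4]
gripper_width: 0.39
```

```bash
python3 - <<'E'
from look import *
s=bot.state();st(s)
print(plan(s,(.5293,-.2855,.0095),-.25))
look("h9",dict(scene=(330,150,410,210)))
E
```

```text
t 11.2 tcp [ 0.53   -0.2852  0.0397] az -0.2469 F [-0.8 -0.5 -0.4] w 35.9 q [-0.5   0.53  1.81  0.    0.8  -0.25] zt [-0.0007  0.0005]
[-0.001  -0.0011  0.0603  0.0005]
```

View pics/scene_h9.png

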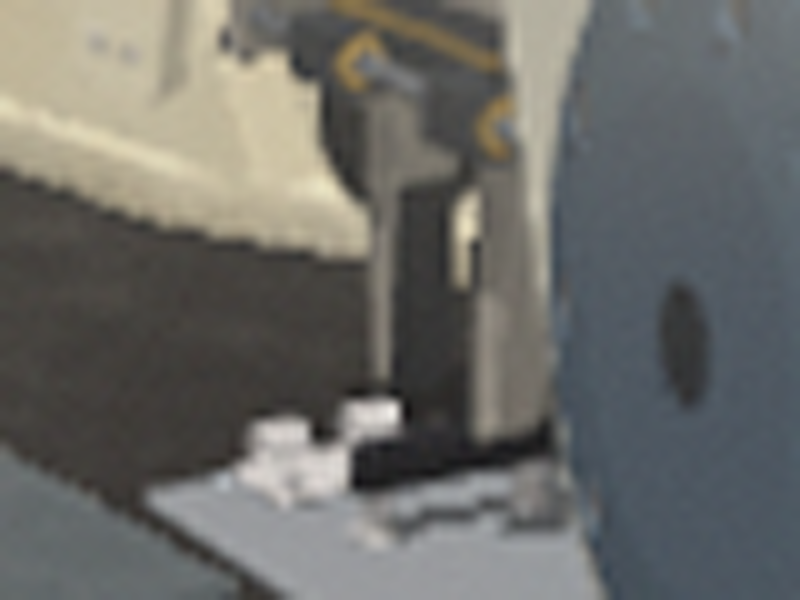

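>>> drive_tool --pt "-0.001 -0.001 0.01 0" --pt "-0.001 -0.001 0.02 0" --pt "-0.001 -0.001 0.03 0" --pt "-0.001 -0.001 0.045 0" --pt "-0.001 -0.001 0.059 0" --pt "-0.001 -0.001 0.059 0" --pt "-0.001 -0.001 0.059 0"

```text
time: 11.83
tcp_pos: [0.5293, -0.2863, 0.0094]
tool_rot: [[0.245, 0.97, -0.001], [0.97, -0.245, 0.001], [0.0, -0.001, -1.0]]
contact_force: [-0.2, 0.4, 0.6]
gripper_width: 0.392
```

>>> drive_tool --pt "0 0 0 0" --pt "0 0 0 0" --pt "0 0 0 0" --pt "0 0 0 0" --pt "0 0 0 0" --pt "0 0 0 0" --jaw 5 --newtons 35

```text
time: 12.33
tcp_pos: [0.5296, -0.2865, 0.0105]
tool_rot: [[0.245, 0.97, -0.0], [0.97, -0.245, 0.0], [0.0, -0.0, -1.0]]
contact_force: [-0.9, 0.6, 3.1]
gripper_width: 0.122
```

```bash
python3 - <<'E'
from look import *
s=bot.state();st(s)
look("h10",dict(scene=(330,150,410,210)))
E
```

```text
t 12.33 tcp [ 0.5296 -0.2865  0.0105] az -0.2474 F [-0.9  0.6  3.1] w 11.3 q [-0.5   0.57  1.82 -0.    0.75 -0.25] zt [-0.0002  0.0001]
```

View pics/scene_h10.png

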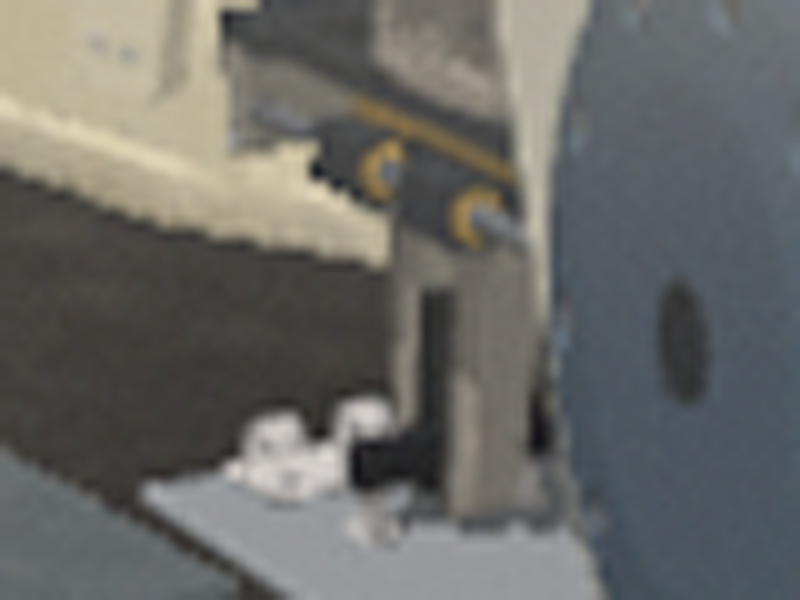

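```bash
python3 - <<'E'
from look import *
s=bot.state()
print(plan(s,(.5296,-.2865,.16),-.25),plan(s,(.46,-.09,.16),-.12))
E
```

```text
[ 0.     -0.     -0.2991  0.0004] [ 0.3469 -0.2313 -0.2991 -0.0203]
```

>>> drive_tool --pt "0 0 -0.02 0" --pt "0 0 -0.06 0" --pt "0 0 -0.12 0" --pt "0 0 -0.18 0" --pt "0 0 -0.24 0" --pt "0 0 -0.3 0" --pt "0 0 -0.3 0" --pt "0 0 -0.3 0" --newtons 50

```text
time: 13.05
tcp_pos: [0.5309, -0.2871, 0.1624]
tool_rot: [[0.245, 0.97, 0.004], [0.97, -0.245, -0.002], [-0.001, 0.004, -1.0]]
contact_force: [0.2, -0.1, -2.1]
gripper_width: 0.126
```

```bash
python3 - <<'E'
from look import *
s=bot.state();st(s)
look("h11",dict(scene=(280,100,440,220)))
print(plan(s,(.46,-.09,.16),-.12),plan(s,(.5535,.2368,.16),.036))
E
```

```text
t 13.05 tcp [ 0.5309 -0.2871  0.1624] az -0.2475 F [ 0.2 -0.1 -2.1] w 11.5 q [-0.5   0.37  1.73  0.    1.03 -0.25] zt [ 0.0037 -0.002 ]
[ 0.3474 -0.2341  0.0034 -0.0203] [ 1.0269 -0.2129  0.0028 -0.0451]
```

View pics/scene_h11.png

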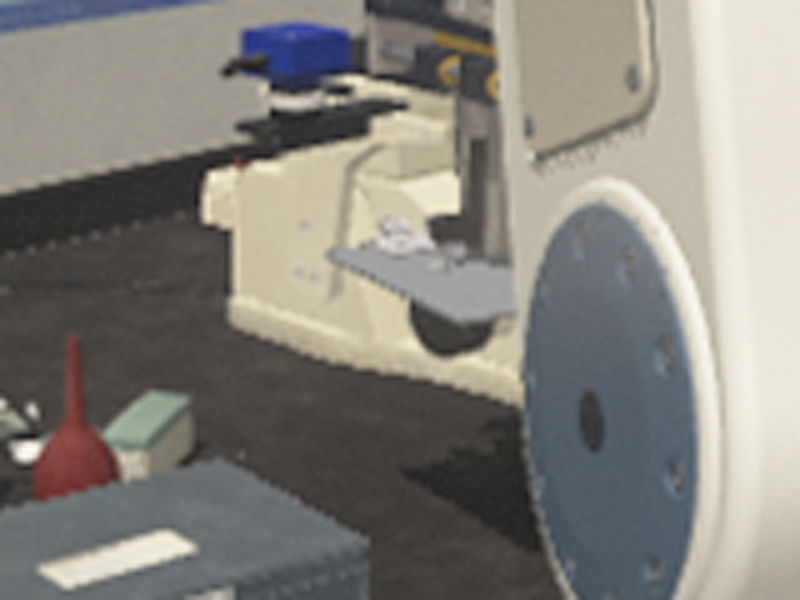

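Lid is lifted and held level (the lid is at 330–515, 225–320 in the crop). On to the tray.

>>> drive_tool --pt "0.05 -0.04 0 -0.003" --pt "0.12 -0.09 0 -0.006" --pt "0.19 -0.14 0 -0.01" --pt "0.26 -0.18 0 -0.015" --pt "0.34 -0.22 0 -0.02" --pt "0.41 -0.22 0 -0.025" --pt "0.48 -0.22 0 -0.03" --pt "0.55 -0.22 0 -0.03"

```text
time: 13.77
tcp_pos: [0.4889, 0.0089, 0.1587]
tool_rot: [[0.057, 0.998, -0.003], [0.998, -0.057, -0.0], [-0.0, -0.003, -1.0]]
contact_force: [1.6, 0.3, -2.3]
gripper_width: 0.128
```

```bash
python3 - <<'E'
from look import *
s=bot.state();st(s)
print(plan(s,(.5,.12,.16),.036),plan(s,(.5535,.2368,.12),.036),plan(s,(.53,.2368,.09),.036))
E
```

```text
t 13.77 tcp [0.4889 0.0089 0.1587] az -0.0569 F [ 1.6  0.3 -2.3] w 11.7 q [0.02 0.21 1.97 0.   0.96 0.07] zt [-0.0027 -0.    ]
[ 0.2231  0.0095 -0.0026 -0.0148] [ 0.4625  0.1032  0.0771 -0.0148] [ 0.4598  0.0565  0.1372 -0.0148]
```

>>> drive_tool --pt "0.08 0.02 0 -0.005" --pt "0.16 0.04 0 -0.01" --pt "0.24 0.06 0 -0.0148" --pt "0.32 0.08 0 -0.0148" --pt "0.4 0.1 0.0 -0.0148" --pt "0.4625 0.103 0.05 -0.0148" --pt "0.4625 0.103 0.1 -0.0148" --pt "0.4625 0.103 0.15 -0.0148"

```text
time: 14.43
tcp_pos: [0.5544, 0.2366, 0.0824]
tool_rot: [[-0.037, 0.999, -0.002], [0.999, 0.037, -0.001], [-0.001, -0.002, -1.0]]
contact_force: [-0.4, -0.8, -2.7]
gripper_width: 0.126
```

>>> drive_tool --pt "0 0 0 0" --pt "0 0 0 0"

```text
time: 14.6
tcp_pos: [0.5533, 0.234, 0.0827]
tool_rot: [[-0.034, 0.999, -0.006], [0.999, 0.034, -0.002], [-0.002, -0.006, -1.0]]
contact_force: [0.4, -0.1, -2.7]
gripper_width: 0.127
```

```bash
python3 - <<'E'
from look import *
s=bot.state();st(s)
print(plan(s,(.5535,.2368,.075),.036))
o=look("h12",dict(top=(150,140,310,260),scene=(140,180,260,270)));np.save("ims12.npy",o,allow_pickle=True)
E
```

```text
t 14.6 tcp [0.5533 0.234  0.0827] az 0.0342 F [ 0.4 -0.1 -2.7] w 11.6 q [ 0.4   0.47  1.79 -0.    0.89  0.36] zt [-0.0055 -0.0023]
[ 0.0057  0.0007  0.0154 -0.0003]
```

View pics/scene_h12.png

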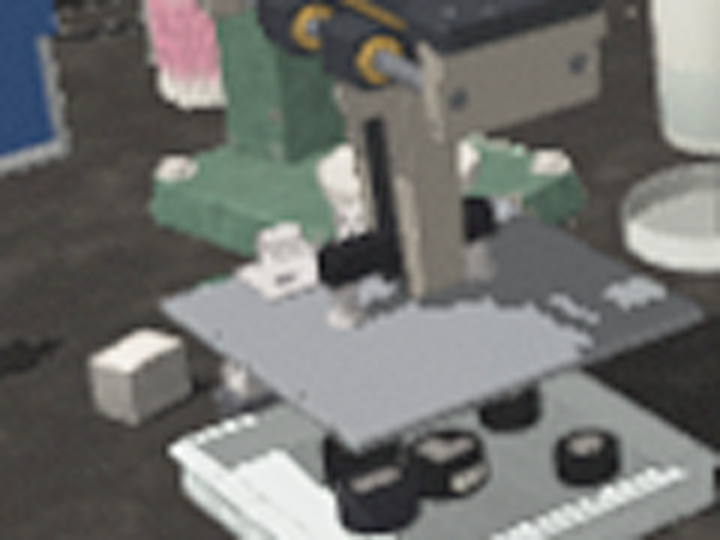

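View pics/top_h12.png

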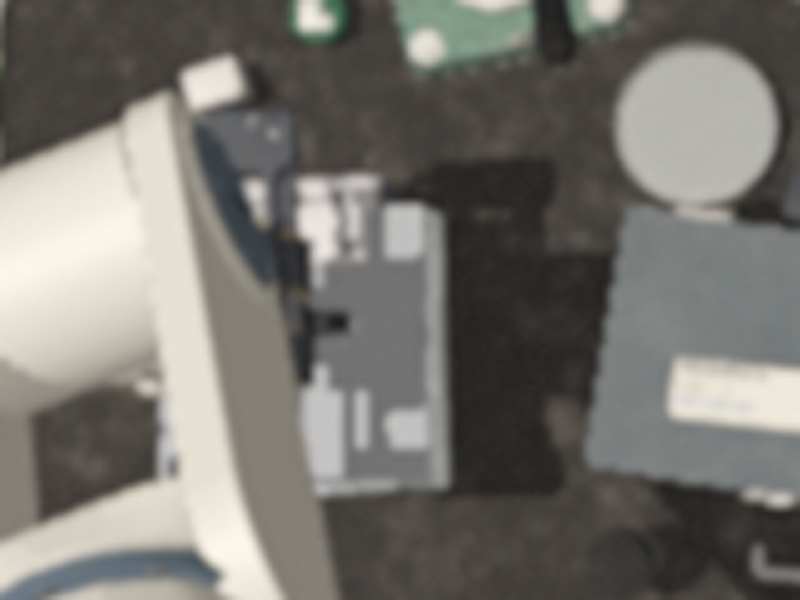

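>>> drive_tool --pt "0.0 0 0.02 0" --pt "0 0 0.028 0" --pt "0 0 0.028 0" --pt "0 0 0.028 0" --pt "0 0 0.028 0"

```text
time: 15.12
tcp_pos: [0.5557, 0.2348, 0.0716]
tool_rot: [[-0.034, 0.999, 0.0], [0.999, 0.034, 0.0], [0.0, 0.0, -1.0]]
contact_force: [0.2, 0.1, -2.2]
gripper_width: 0.125
```

```bash
cat > ov.py <<'E'
from look import *
OFF=dict(top=(-.18,.93),scene=(-.55,-.06))
T=(.5425,.2373,.036)
def overlay(tag,crops,ly=-.0009,dz=.0105,lx=.011):
    s=bot.state();st(s);a=float(np.arctan2(s["tool_rot"][1,1],s["tool_rot"][0,1]))
    L=place([[-lx,-ly,0]],(*s["tcp_pos"][:2],a))[0]; p=(L[0],L[1],a); z=s["tcp_pos"][2]-dz
    print("lid pose",np.round(p,4),round(z,4),"rel tray", np.round(np.array([[np.cos(T[2]),np.sin(T[2])],[-np.sin(T[2]),np.cos(T[2])]])@(L[:2]-T[:2]),4))
    out={}
    for n,(x0,y0,x1,y1) in crops.items():
        d=bot.get_image(n);out[n]=d;c=shift(cam(d),OFF[n]);k=int(min(800/(x1-x0),600/(y1-y0)))
        cr=cv2.resize(d["image"][y0:y1,x0:x1,::-1],None,fx=k,fy=k,interpolation=cv2.INTER_CUBIC)
        def dr(P,col): cv2.polylines(cr,[np.round((proj(c,P)-[x0,y0]+.5)*k-.5).astype(int)],True,col,1)
        q=lambda X,Y,Z:np.array([[-X,-Y,Z],[X,-Y,Z],[X,Y,Z],[-X,Y,Z]])
        dr(place(q(.073,.07,.005),p,z),(0,0,255)); dr(place(q(.073,.07,.0),p,z),(0,0,255)); dr(place(q(.0763,.0733,.022),T),(0,255,0))
        for y in(-.0165,.0165): dr(place(q(.007,.007,.007)+[.082,y,.0],p,z),(0,0,255))
        for y in(-.033,0,.033): dr(place(q(.007,.007,.035)+[.082,y,.0],T),(0,255,0))
        cv2.imwrite(f"pics/{n}_{tag}.png",cr)
    np.save(f"ims{tag}.npy",out,allow_pickle=True)
    return s
E
python3 - <<'E'
from ov import *
s=overlay("h13",dict(top=(150,140,310,260),scene=(140,180,260,270)))
print(plan(s,(.5535,.2368,.06),.036))
E
```

```text
t 15.12 tcp [0.5557 0.2348 0.0716] az 0.0338 F [ 0.2  0.1 -2.2] w 11.5 q [0.4  0.49 1.79 0.   0.86 0.36] zt [0.0005 0.0002]
lid pose [0.5447 0.2353 0.0338] 0.0611 rel tray [ 0.0021 -0.0021]
[ 0.0041 -0.0044  0.0232 -0.0004]
```

View pics/scene_h13.png

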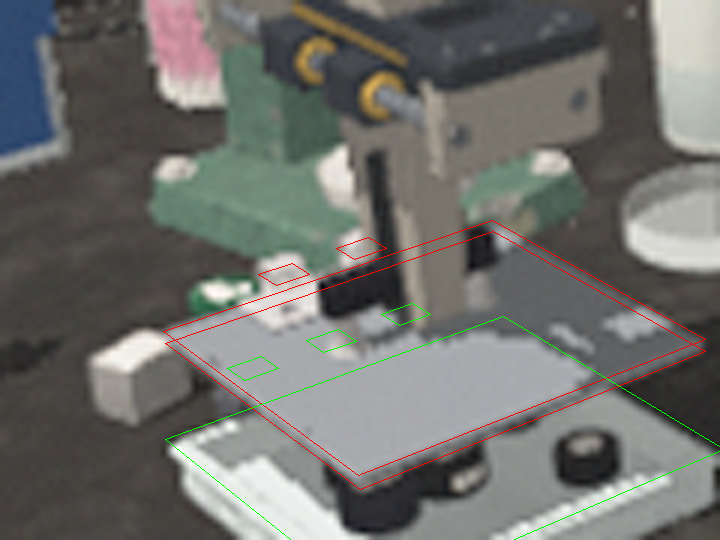

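View pics/top_h13.png

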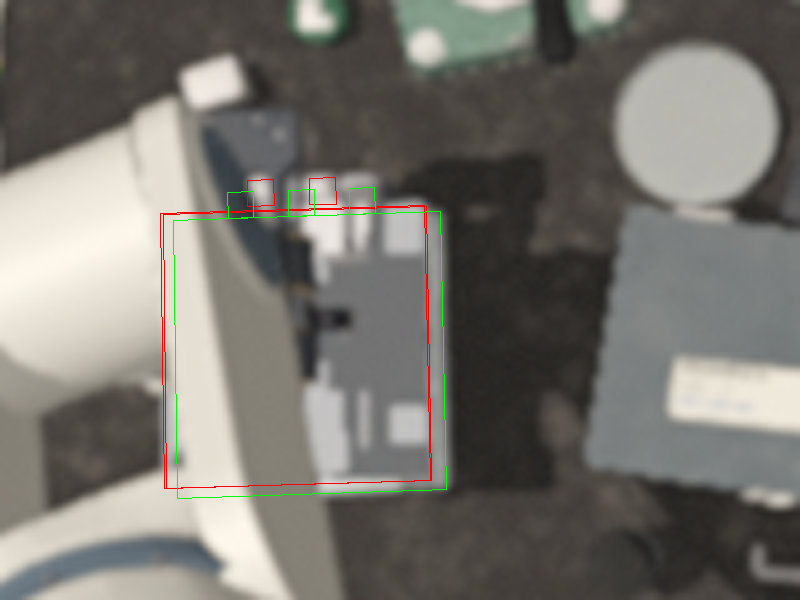

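```bash
python3 - <<'E'
from ov import *
s=bot.state();print(plan(s,(.5525,.2368,.06),.036))
E
```

```text
[ 0.004  -0.0065  0.0232 -0.0003]
```

>>> drive_tool --pt "0.004 -0.0065 0.01 -0.0003" --pt "0.004 -0.0065 0.02 -0.0003" --pt "0.004 -0.0065 0.02 -0.0003" --pt "0.004 -0.0065 0.02 -0.0003" --pt "0.004 -0.0065 0.02 -0.0003"

```text
time: 15.63
tcp_pos: [0.5521, 0.2368, 0.0611]
tool_rot: [[-0.036, 0.999, -0.0], [0.999, 0.036, -0.0], [-0.0, -0.0, -1.0]]
contact_force: [0.3, -0.1, -2.5]
gripper_width: 0.128
```

```bash
python3 - <<'E'
from ov import *
s=overlay("h14",dict(top=(170,160,250,220),scene=(160,200,240,260)))
print(plan(s,(.5525,.2368,.05),.036))
E
```

```text
t 15.63 tcp [0.5521 0.2368 0.0611] az 0.0359 F [ 0.3 -0.1 -2.5] w 11.8 q [0.4  0.5  1.8  0.   0.84 0.37] zt [-0.0003 -0.0001]
lid pose [0.5411 0.2373 0.0359] 0.0506 rel tray [-0.0014  0.    ]
[ 0.      0.0007  0.0221 -0.    ]
```

View pics/scene_h14.png

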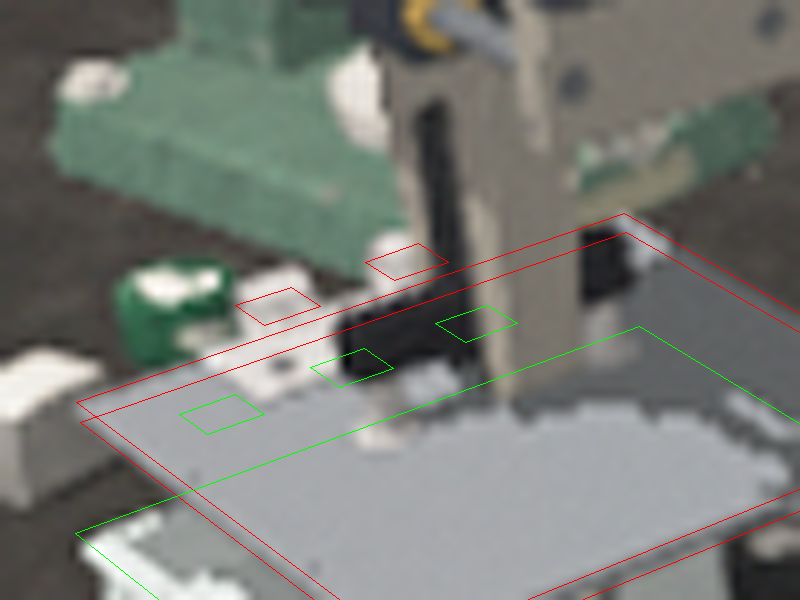

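View pics/top_h14.png

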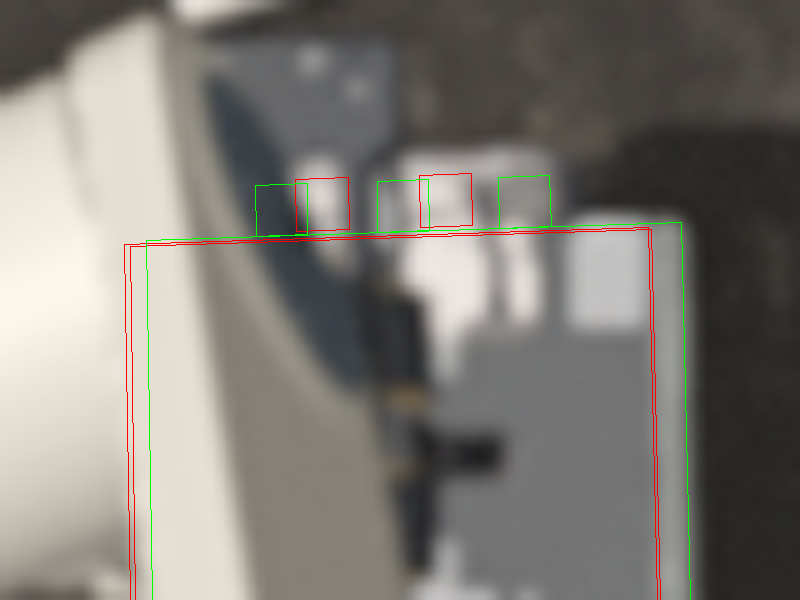

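>>> drive_tool --pt "0 0.0 0.01 0" --pt "0 0.0 0.02 0" --pt "0 0.0 0.03 0" --pt "0 0.0 0.03 0" --pt "0 0.0 0.03 0"

```text
time: 16.15
tcp_pos: [0.5518, 0.2366, 0.0456]
tool_rot: [[-0.036, 0.999, -0.001], [0.999, 0.036, -0.0], [-0.0, -0.001, -1.0]]
contact_force: [-0.4, -0.0, -2.7]
gripper_width: 0.126
```

```bash
python3 - <<'E'
from ov import *
s=bot.state();st(s);print(plan(s,(.5525,.2368,.0395),.036))
E
```

```text
t 16.15 tcp [0.5518 0.2366 0.0456] az 0.0359 F [-0.4 -0.  -2.7] w 11.6 q [0.4  0.52 1.81 0.   0.81 0.37] zt [-0.0011 -0.0004]
[ 0.0004  0.0015  0.0122 -0.    ]
```

No contact so far. Lower on in small steps.

>>> drive_tool --pt "0 0 0.004 0" --pt "0 0 0.008 0" --pt "0 0 0.011 0" --pt "0 0 0.011 0" --pt "0 0 0.011 0"

```text
time: 16.57
tcp_pos: [0.5522, 0.2367, 0.0407]
tool_rot: [[-0.036, 0.999, -0.0], [0.999, 0.036, -0.0], [-0.0, -0.0, -1.0]]
contact_force: [-0.3, 0.6, -1.8]
gripper_width: 0.127
```

```bash
python3 - <<'E'
from ov import *
s=overlay("h15",dict(top=(170,160,250,220),scene=(150,190,270,280)))
E
```

```text
t 16.57 tcp [0.5522 0.2367 0.0407] az 0.0359 F [-0.3  0.6 -1.8] w 11.7 q [0.4  0.53 1.81 0.   0.8  0.37] zt [-0.0001 -0.    ]
lid pose [0.5411 0.2372 0.0359] 0.0302 rel tray [-0.0014 -0.    ]
```

View pics/scene_h15.png

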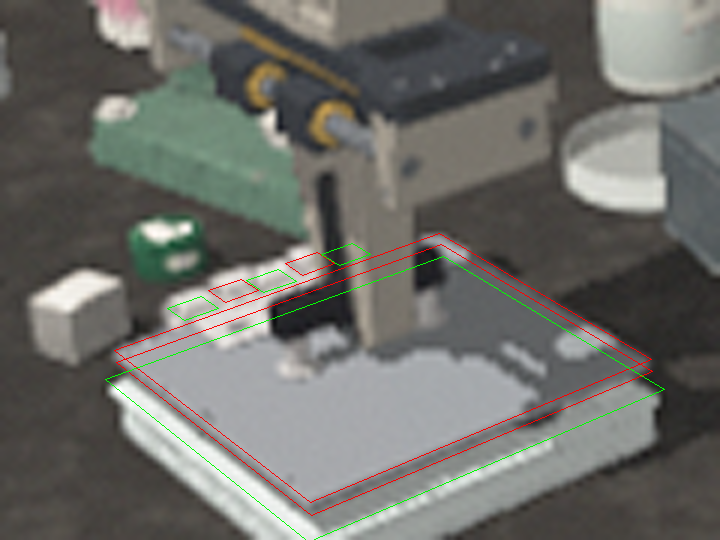

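View pics/top_h15.png

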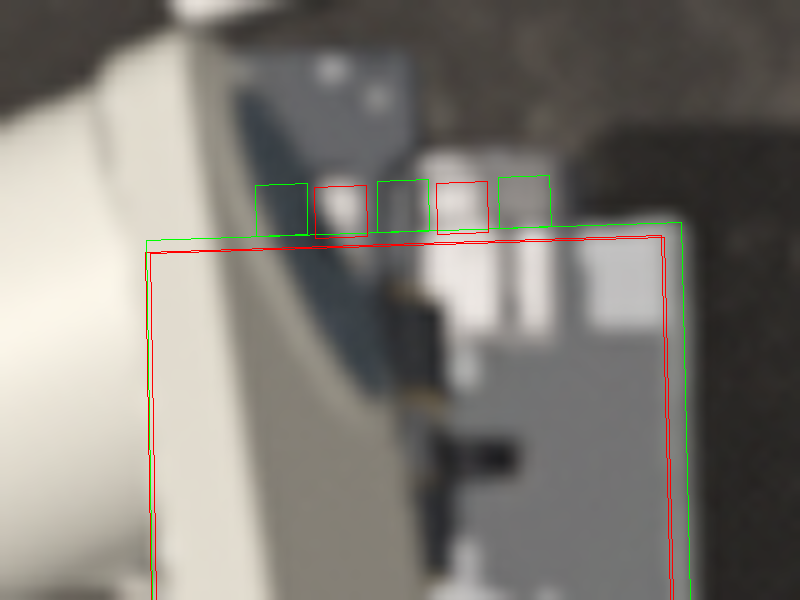

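>>> drive_tool --pt "0 0.001 0 0" --pt "0 0.002 0 0" --pt "0 0.003 0 0" --pt "0 0.003 0 0" --pt "0 0.003 0 0"

```text
time: 17.08
tcp_pos: [0.5538, 0.2368, 0.0408]
tool_rot: [[-0.036, 0.999, 0.0], [0.999, 0.036, 0.0], [0.0, 0.0, -1.0]]
contact_force: [0.4, 0.3, -3.0]
gripper_width: 0.129
```

>>> drive_tool --pt "0 0.001 0 0" --pt "0 0.002 0 0" --pt "0 0.002 0 0" --pt "0 0.002 0 0"

```text
time: 17.42
tcp_pos: [0.5544, 0.2368, 0.0406]
tool_rot: [[-0.036, 0.999, -0.001], [0.999, 0.036, -0.0], [-0.0, -0.001, -1.0]]
contact_force: [-1.1, -1.2, -2.7]
gripper_width: 0.126
```

>>> drive_tool --pt "0 0.001 0 0" --pt "0 0.002 0 0" --pt "0 0.002 0 0" --pt "0 0.002 0 0"

```text
time: 17.75
tcp_pos: [0.5545, 0.2367, 0.0405]
tool_rot: [[-0.036, 0.999, -0.002], [0.999, 0.036, -0.001], [-0.001, -0.002, -1.0]]
contact_force: [-5.1, -0.3, 0.3]
gripper_width: 0.124
```

>>> drive_tool --pt "0 0.001 0 0" --pt "0 0.002 0 0" --pt "0 0.002 0 0" --pt "0 0.002 0 0"

```text
time: 18.08
tcp_pos: [0.5545, 0.2365, 0.0403]
tool_rot: [[-0.036, 0.999, -0.004], [0.999, 0.036, -0.001], [-0.001, -0.004, -1.0]]
contact_force: [-8.4, 0.0, 2.9]
gripper_width: 0.126
```

>>> drive_tool --pt "0 -0.003 0 0" --pt "0 -0.007 0 0" --pt "0 -0.007 0 0" --pt "0 -0.007 0 0" --pt "0 -0.007 0 0"

```text
time: 18.5
tcp_pos: [0.5538, 0.2369, 0.0409]
tool_rot: [[-0.036, 0.999, 0.001], [0.999, 0.036, 0.0], [0.0, 0.001, -1.0]]
contact_force: [0.4, 0.4, -3.0]
gripper_width: 0.126
```

>>> drive_tool --pt "0.001 0 0 0" --pt "0.002 0 0 0" --pt "0.003 0 0 0" --pt "0.003 0 0 0" --pt "0.003 0 0 0"

```text
time: 18.92
tcp_pos: [0.5532, 0.2383, 0.0407]
tool_rot: [[-0.036, 0.999, 0.0], [0.999, 0.036, 0.0], [0.0, 0.0, -1.0]]
contact_force: [0.0, -0.2, -2.5]
gripper_width: 0.126
```

>>> drive_tool --pt "0.001 0 0 0" --pt "0.002 0 0 0" --pt "0.002 0 0 0" --pt "0.002 0 0 0"

```text
time: 19.25
tcp_pos: [0.5531, 0.2393, 0.0407]
tool_rot: [[-0.036, 0.999, -0.0], [0.999, 0.036, 0.0], [0.0, -0.0, -1.0]]
contact_force: [-1.1, -0.6, -2.7]
gripper_width: 0.125
```

>>> drive_tool --pt "0.001 0 0 0" --pt "0.001 0 0 0" --pt "0.001 0 0 0"

```text
time: 19.5
tcp_pos: [0.5531, 0.2397, 0.0407]
tool_rot: [[-0.036, 0.999, -0.0], [0.999, 0.036, -0.0], [-0.0, -0.0, -1.0]]
contact_force: [0.7, -0.3, -2.8]
gripper_width: 0.124
```

>>> drive_tool --pt "0.001 0 0 0" --pt "0.001 0 0 0" --pt "0.001 0 0 0"

```text
time: 19.75
tcp_pos: [0.553, 0.24, 0.0407]
tool_rot: [[-0.036, 0.999, -0.0], [0.999, 0.036, -0.0], [-0.0, -0.0, -1.0]]
contact_force: [0.8, -2.2, -3.0]
gripper_width: 0.125
```

>>> drive_tool --pt "0.001 0 0 0" --pt "0.001 0 0 0" --pt "0.001 0 0 0"

```text
time: 20.0
tcp_pos: [0.5529, 0.2404, 0.0407]
tool_rot: [[-0.036, 0.999, -0.0], [0.999, 0.036, -0.0], [-0.0, -0.0, -1.0]]
contact_force: [0.0, -4.3, -2.0]
gripper_width: 0.125
```

>>> drive_tool --pt "-0.003 0 0 0" --pt "-0.007 0 0 0" --pt "-0.01 0 0 0" --pt "-0.01 0 0 0" --pt "-0.01 0 0 0"

```text
time: 20.42
tcp_pos: [0.5533, 0.2359, 0.0408]
tool_rot: [[-0.036, 0.999, 0.0], [0.999, 0.036, 0.0], [0.0, 0.0, -1.0]]
contact_force: [0.5, -0.0, -2.5]
gripper_width: 0.124
```

>>> drive_tool --pt "-0.001 0 0 0" --pt "-0.001 0 0 0" --pt "-0.001 0 0 0"

```text
time: 20.67
tcp_pos: [0.5533, 0.2354, 0.0407]
tool_rot: [[-0.036, 0.999, 0.0], [0.999, 0.036, 0.0], [0.0, 0.0, -1.0]]
contact_force: [0.5, -0.5, -3.1]
gripper_width: 0.126
```

>>> drive_tool --pt "-0.001 0 0 0" --pt "-0.001 0 0 0" --pt "-0.001 0 0 0"

```text
time: 20.92
tcp_pos: [0.5533, 0.2347, 0.0407]
tool_rot: [[-0.036, 0.999, -0.0], [0.999, 0.036, -0.0], [-0.0, -0.0, -1.0]]
contact_force: [0.6, -0.3, -1.7]
gripper_width: 0.125
```

>>> drive_tool --pt "-0.001 0 0 0" --pt "-0.001 0 0 0" --pt "-0.001 0 0 0"

```text
time: 21.17
tcp_pos: [0.5533, 0.2344, 0.0407]
tool_rot: [[-0.036, 0.999, 0.0], [0.999, 0.036, 0.0], [0.0, 0.0, -1.0]]
contact_force: [-0.3, 0.4, -2.8]
gripper_width: 0.125
```

>>> drive_tool --pt "-0.001 0 0 0" --pt "-0.001 0 0 0" --pt "-0.001 0 0 0"

```text
time: 21.42
tcp_pos: [0.5534, 0.234, 0.0408]
tool_rot: [[-0.036, 0.999, 0.0], [0.999, 0.036, 0.0], [0.0, 0.0, -1.0]]
contact_force: [0.2, 2.5, -2.4]
gripper_width: 0.127
```

>>> drive_tool --pt "-0.001 0 0 0" --pt "-0.001 0 0 0" --pt "-0.001 0 0 0"

```text
time: 21.67
tcp_pos: [0.5535, 0.2337, 0.0408]
tool_rot: [[-0.036, 0.999, 0.0], [0.999, 0.036, 0.001], [0.001, 0.0, -1.0]]
contact_force: [-0.4, 5.1, -3.8]
gripper_width: 0.126
```

```bash
python3 - <<'E'
from ov import *
s=bot.state();st(s);print(plan(s,(.5530,.2370,.0405),.036))
E
```

```text
t 21.67 tcp [0.5535 0.2337 0.0408] az 0.036 F [-0.4  5.1 -3.8] w 11.6 q [0.4  0.53 1.81 0.   0.8  0.36] zt [0.0004 0.0006]
[ 0.0066 -0.0007  0.0006  0.    ]
```

>>> drive_tool --pt "0.003 -0.0007 0 0" --pt "0.0072 -0.0007 0 0" --pt "0.0072 -0.0007 0 0" --pt "0.0072 -0.0007 0 0"

```text
time: 22.0
tcp_pos: [0.5527, 0.2366, 0.0407]
tool_rot: [[-0.036, 0.999, -0.0], [0.999, 0.036, -0.0], [-0.0, -0.0, -1.0]]
contact_force: [-0.8, 0.6, -2.3]
gripper_width: 0.124
```

>>> drive_tool --pt "0 0 0.002 0" --pt "0 0 0.004 0" --pt "0 0 0.004 0" --pt "0 0 0.004 0"

```text
time: 22.33
tcp_pos: [0.5528, 0.2367, 0.0386]
tool_rot: [[-0.036, 0.999, -0.0], [0.999, 0.036, -0.0], [-0.0, -0.0, -1.0]]
contact_force: [-0.1, 0.0, -2.3]
gripper_width: 0.126
```

>>> drive_tool --pt "0 0 0.001 0" --pt "0 0 0.001 0" --pt "0 0 0.001 0"

```text
time: 22.58
tcp_pos: [0.5529, 0.2369, 0.0382]
tool_rot: [[-0.036, 0.999, 0.0], [0.999, 0.036, 0.0], [0.0, 0.0, -1.0]]
contact_force: [0.3, -0.6, -1.9]
gripper_width: 0.128
```

>>> drive_tool --pt "0 0 0.001 0" --pt "0 0 0.001 0" --pt "0 0 0.001 0"

```text
time: 22.83
tcp_pos: [0.5528, 0.2369, 0.0377]
tool_rot: [[-0.036, 0.999, -0.0], [0.999, 0.036, -0.0], [-0.0, -0.0, -1.0]]
contact_force: [0.1, -0.3, -2.8]
gripper_width: 0.122
```

>>> drive_tool --pt "0 0 0.001 0" --pt "0 0 0.001 0" --pt "0 0 0.001 0"

```text
time: 23.08
tcp_pos: [0.5529, 0.2369, 0.0373]
tool_rot: [[-0.036, 0.999, 0.0], [0.999, 0.036, 0.0], [0.0, 0.0, -1.0]]
contact_force: [-0.0, -0.4, -0.6]
gripper_width: 0.128
```

>>> drive_tool --pt "0 0 0.001 0" --pt "0 0 0.001 0" --pt "0 0 0.001 0"

```text
time: 23.33
tcp_pos: [0.5528, 0.2369, 0.0369]
tool_rot: [[-0.036, 0.999, 0.0], [0.999, 0.036, 0.0], [0.0, 0.0, -1.0]]
contact_force: [-2.5, -0.0, 1.6]
gripper_width: 0.125
```

>>> drive_tool --pt "0 0 -0.002 0" --pt "0 0 -0.003 0" --pt "0 0 -0.003 0" --pt "0 0 -0.003 0" --pt "0 0 -0.003 0"

```text
time: 23.75
tcp_pos: [0.5528, 0.2368, 0.0381]
tool_rot: [[-0.036, 0.999, -0.0], [0.999, 0.036, -0.0], [-0.0, -0.0, -1.0]]
contact_force: [0.1, 0.1, -2.5]
gripper_width: 0.126
```

```bash
python3 - <<'E'
from ov import *
s=overlay("h16",dict(top=(170,160,270,235),scene=(150,190,270,280)),ly=-.0003)
E
```

```text
t 23.75 tcp [0.5528 0.2368 0.0381] az 0.0359 F [ 0.1  0.1 -2.5] w 11.6 q [ 0.4   0.53  1.81 -0.    0.8   0.37] zt [-0.0002 -0.0001]
lid pose [0.5418 0.2367 0.0359] 0.0276 rel tray [-0.0007 -0.0005]
```

View pics/scene_h16.png

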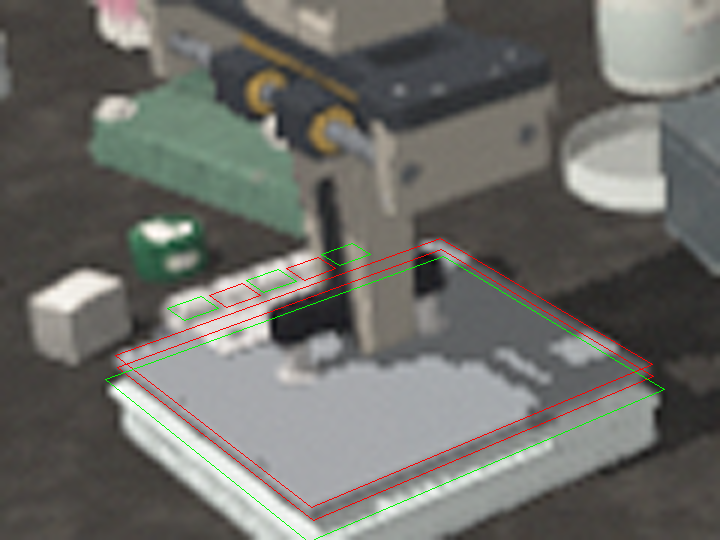

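View pics/top_h16.png

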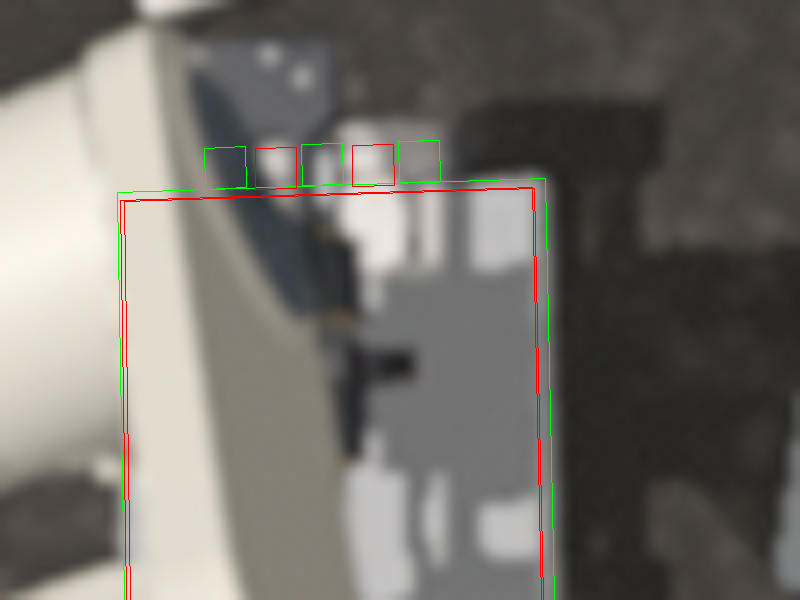

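>>> drive_tool --pt "0.0002 0.0005 -0.0008 0" --pt "0.0002 0.0005 -0.0008 0" --pt "0.0002 0.0005 -0.0008 0" --pt "0.0002 0.0005 -0.0008 0" --pt "0.0002 0.0005 -0.0008 0" --pt "0.0002 0.0005 -0.0008 0"

```text
time: 24.35
tcp_pos: [0.5531, 0.237, 0.0386]
tool_rot: [[-0.036, 0.999, 0.0], [0.999, 0.036, 0.0], [0.0, 0.0, -1.0]]
contact_force: [0.4, -0.1, -3.2]
gripper_width: 0.126
```

```bash
python3 - <<'E'
from bench import bot
from h import st
st(bot.state()); bot.job_done(); st(bot.state())
E
```

```text
t 24.35 tcp [0.5531 0.237  0.0386] az 0.0359 F [ 0.4 -0.1 -3.2] w 11.6 q [ 0.4   0.53  1.81 -0.    0.8   0.37] zt [0. 0.]
the job is handed in; nothing more can be done
the job is handed in; nothing more can be done
```

I moved the two upper mounts onto free floor in the tray. Then I took the lid by its bar and lowered its knuckles into the gaps. The job was handed in at about 24 s with the lid held still at hinge height.

**Mounts:** both cameras showed all five lying flat in a single layer, face up, before the lid covered most of them. I couldn't check them fully after that. The first mount was let go about 3 mm above the floor, and the later pictures show it flat.

**Lid position:** I found the hinge by light touches, all under about 9 N:

| Direction | Where it touched (gripper position) | Aligned position from that | Final position |
|---|---|---|---|
| Back plate (x) | 0.5545 m | 0.5530 m | 0.5531 m |
| Both sides (y) | 0.2341 m and 0.2399 m | 0.2370 m | 0.2370 m |
| Jamb block (z) | 0.0374 m | 0.0384 m | 0.0386 m |

**Final state:** the last force reading was about 3 N down, roughly the lid's own weight, so it is not leaning on the hinge. The grip was set to 50 N, and the outlines I projected onto the last pictures, before a final 0.5 mm adjustment, show the lid level and clear of the rim.

**Disagreements:**
- The two cameras differed by 4–7 mm in x at first. I corrected them against the gripper and the mounts I had placed.
- The tray's rim looked about 3 mm wider per side than stated, probably a lip.
- The side contacts were 5.8 mm apart instead of 5 mm, probably from slight give in the grip.

The pin and the other bench items were not approached, but I did not measure their positions again at the end.

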